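# Set out the jewellery boxes on the market stall

## Robot

A 6-joint arm with a two-finger parallel gripper is mounted at the origin on the work surface. World frame = base frame: x ahead of the robot, y to its left, z up, the work surface at z = 0. Lengths are in m, angles in rad, forces in N, time in s.
With the tool pointing down it reaches from about 0.4 to 0.825 m from the base axis. Payload 7 kg.
Tool frame: the origin (TCP) lies midway between the tips of the shut fingers; the grasp point (between the pads) lies 19 mm behind it; y points along the fingers, z is the direction in which the jaws open and shut, and the axes are right-handed (so a half turn about y gives the same grasp; the last joint's range is limited). The gripper opens to 88 mm and grips with 3 to 60 N. Pads are 19 mm wide; open, the fingers measure 130 mm over their backs; the gripper's body (78 mm by 193 mm) begins 47 mm behind the grasp point.
Start: joints at [-0.976, 0.359, 0.012, 0, -1.224, -0.288], TCP at [0.204, -0.643, 0.227] pointing down, gripper open.
Joint ranges: [-3.07, 3.07], [-1.43, 2.12], [-1.02, 1.25], [-3.03, 1.67], [-3.05, -0], [-3.03, 3.03]. Speed limits (rad/s): [2.39, 2.39, 3.01, 3.14, 3.14, 3.14].

## Interface

Orientations are given as [roll, pitch, yaw] about the fixed x, y, z axes, in that order (R = Rz(yaw) Ry(pitch) Rx(roll)).
In Python, from station import arm gives the robot as it stands.
- The arm moves only by the tool move_arm, never from a script. Its argument "deltas" is a list of rows, each an object with "dp": the shift along the tool's x, y, z in mm, a list of three; "rotation": the turn, a rotation vector about the tool's x, y, z in degrees, a list of three. A call has 1 to 5 rows; each row shifts and turns the pose as measured when the row begins, along the tool's axes as they then stand; what a row does not reach is not made up. A row lasts 1/12 s, in which the tool goes at most 41.7 mm and 7.16 degrees, less where a joint would pass 70% of its speed; a pose out of reach is approached as far as the arm can. A call is refused whole if a number of a shift passes 41.7 or a number of a turn 7.16, either way. A call with a gripper value outside its range is refused whole. "jaw" is the closure in counts, from 0 (fully open) to 255 (shut), set as the call begins (left out, the last holds). The fingers move at their own pace and stop on an object; "squeeze" is the grip in N (left out, the last holds). Time passes only in rows, so rows that do not move let the fingers close. It gives the time, the measured TCP pose, the force and the opening at its end, in the units of the state.
- arm.get_state(): the state, without advancing time (a new reading comes with each control period).
- arm.grab_frame(name): name is "scene" or "side" or "wrist"; returns a dict with "pixels" (400x640x3 uint8, red, green, blue), "z_map" (400x640 float32, m along the optical axis (not along the pixel's ray), 0 where there is no reading), "fx", "fy", "cx", "cy" (pixels), "cam_to_world" (4x4, takes a point from camera to world coordinates); the wrist camera has in their place "mount" (4x4, takes a point from camera to tool coordinates, whose origin is the TCP and whose axes are the tool frame's). Camera axes: x right, y down, z forward; pixel columns grow to the right and rows downward; lengths in m; the calibration is good to about 2 mm. A picture is of the moment at which its call begins: read the wrist's pose just before it.
- arm.job_done(): hands the job in, once; it reports no verdict.
The state is a dict: "t": time; "q": joint angles; "qd": joint speeds; "joint_efforts": joint torques, N m; "eef_pos": TCP position; "ee_rot": TCP orientation; "force": force on the tool from outside, world axes, zero at the start; "moment": the same for the moment, N m; "width": finger opening in m.
Only numpy, scipy, OpenCV 4.12 (cv2) and the standard library are available. Lean on these libraries where they do the work, as an engineer would, in place of code of your own. Each camera call takes 0.05 s, during which the arm holds its last target.

## Task

Set out the display: move the amber flask off the felt mat it is standing on to the middle of the round brass coaster, and take the stack of jewellery boxes apart and set each box on the felt mat of its own colour, wholly on the mat and lying the same way as it (long side along long side). Set everything down gently and upright without dropping or tipping it, and leave the decanter and the bowl where they stand.

Things in the scene. Friction and masses are not known exactly. Their poses are not given: they have to be found in the camera images.
- box_green: green closed jewellery box with brass trim, 64 wide (its x) x 110 long (its y) x 46 high (z), rigid, lid does not open; starts as the bottom one of the stack, roughly centred, its long side within about 20 degrees of those of the others (green is the largest, red the smallest, so each shows from above). Origin: centre of its underside, z up.
- box_blue: blue closed jewellery box with brass trim, 50 wide (its x) x 84 long (its y) x 40 high (z), rigid, lid does not open; starts as the middle one of the stack, roughly centred, its long side within about 20 degrees of those of the others (green is the largest, red the smallest, so each shows from above). Origin: centre of its underside, z up.
- box_red: red closed jewellery box with brass trim, 38 wide (its x) x 58 long (its y) x 36 high (z), rigid, lid does not open; starts as the top one of the stack, roughly centred, its long side within about 20 degrees of those of the others (green is the largest, red the smallest, so each shows from above). Origin: centre of its underside, z up.
- mat_green: green felt mat, 84 (its x) x 130 (its y) x 3 thick, fixed on the cream display board (270 x 320 x 12, dark wood edges) whose top is 12 above the table; 10 larger all round than the green box. Origin: centre of its underside, so its upper face is 3 above the origin. Stiff as wood to the touch.
- mat_blue: blue felt mat, 70 (its x) x 104 (its y) x 3 thick, fixed on the cream display board (270 x 320 x 12, dark wood edges) whose top is 12 above the table; 10 larger all round than the blue box. Origin: centre of its underside, so its upper face is 3 above the origin. Stiff as wood to the touch.
- mat_red: red felt mat, 58 (its x) x 78 (its y) x 3 thick, fixed on the cream display board (270 x 320 x 12, dark wood edges) whose top is 12 above the table; 10 larger all round than the red box. Origin: centre of its underside, so its upper face is 3 above the origin. Stiff as wood to the touch.
- flask: amber glass scent flask: upright cylinder 46 in diameter up to 52 high, then shoulder, brass neck (22 diameter) and brass ball stopper, 80 high in all, one piece. Starts standing on one of the felt mats (any colour). Origin: centre of its underside, z up.
- coaster: round brass coaster with a steel-grey centre, 66 in diameter, 3 thick, fixed on the same display board as the mats. Origin: centre of its underside.
- decanter: bystander: clear glass decanter, 80 in diameter, 145 high, stands loose at the side of the work. Origin: centre of its underside. Leave it alone.
- bowl: bystander: white ceramic bowl, 90 in diameter, 45 high, stands loose at the other side. Origin: centre of its underside. Leave it alone.

How it is judged:
By the outcome, as a careful person would: the job done as asked, in the order asked, and still so for the second after the job is handed in, with the robot touching nothing.
It also fails if it takes over 106 s, if anything falls off the work surface, if the arm or the gripper's body presses on something with over 40 N, if the wrist force passes 120 N, or if a joint passes its speed limit or range.

## Working session

There is one attempt and no reset: what is moved stays moved. The work goes in short steps, Python scripts to look and compute and a tool call to move; the robot and the scene stay as the last step left them, time stands still between calls to the robot, and variables do not carry over. Pictures are saved under pics/ and viewed, and the job is handed in when it is done.

Besides the shell and the picture viewer there is one more tool, called after "Emit:" as name(argument=value, ...) on one line, values as JSON. move_arm: Moves the arm, as the interface text tells. Its arguments: {"type":"object","properties":{"deltas":{"type":"array","items":{"type":"object","properties":{"dp":{"type":"array","items":{"type":"number"}},"rotation":{"type":"array","items":{"type":"number"}}}}},"jaw":{"type":"number"},"squeeze":{"type":"number"}},"required":["deltas"]}

```bash
mkdir -p pics; ls
cat > h.py <<'E'
import numpy as np, cv2
from station import arm
from scipy.spatial.transform import Rotation as R
def save(f,n): cv2.imwrite('pics/'+n,cv2.cvtColor(f['pixels'],cv2.COLOR_RGB2BGR))
E
python3 - <<'E'
from h import *
import pickle
s=arm.get_state(); print(s)
fr={}
for n in ['scene','side']:
    f=arm.grab_frame(n); save(f,n+'0.png'); fr[n]=f
    print(n,f['fx'],f['fy'],f['cx'],f['cy'],np.round(f['cam_to_world'],3).tolist())
pickle.dump(fr,open('fr0.pkl','wb'))
E
```

```text
pics
{'t': 0.0, 'q': array([-9.75890576e-01,  3.59416450e-01,  1.10765442e-02, -3.45207532e-04,
       -1.22408758e+00, -2.88093525e-01]), 'qd': array([ 0.00054016, -0.00177473,  0.00125797, -0.00031194,  0.0005139 ,
        0.00075962]), 'joint_efforts': array([ 2.39204292e-04, -5.82720137e+01,  2.93059820e+01,  6.99726328e+00,
        6.93379756e-03, -2.45358196e-04]), 'eef_pos': array([ 0.20369261, -0.64303355,  0.22561215]), 'ee_rot': array([-1.56914018e+00,  1.52357257e-04,  3.06694784e-01]), 'force': array([ 0.51367822,  1.32674477, -0.64605293]), 'moment': array([-0.01491843, -0.01023272,  0.0249577 ]), 'width': 0.08742577578594736}
scene 490.4875708963209 490.4875708963209 323.6507047992676 204.95164423147096 [[-0.396, 0.752, -0.528, 1.29], [0.918, 0.321, -0.23, 0.35], [-0.003, -0.576, -0.817, 1.238], [0.0, 0.0, 0.0, 1.0]]
side 441.70369927403914 441.70369927403914 327.2791219652707 203.16676365061167 [[-0.891, -0.34, 0.3, 0.097], [-0.453, 0.676, -0.581, 0.87], [-0.006, -0.654, -0.757, 1.214], [0.0, 0.0, 0.0, 1.0]]
```

View pics/scene0.png

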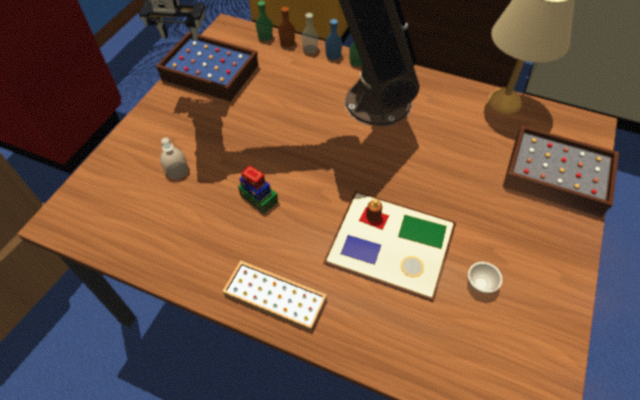

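View pics/side0.png

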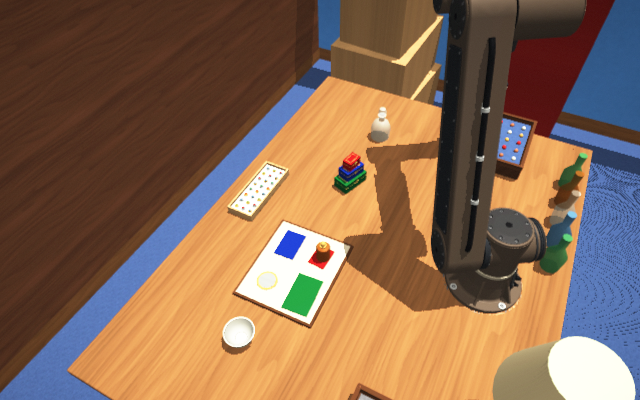

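The flask (scene 374,212) stands on the red mat. The green mat is at (423,231), the blue mat at (361,249) and the coaster at (412,267). The stack is at (257,190), with the bowl at (485,278) and the decanter at (173,160). Next I'll measure them in both views.

```bash
cat >> h.py <<'E'
def T_of(f,s=None):
    if 'cam_to_world' in f: return np.array(f['cam_to_world'])
    T=np.eye(4); T[:3,:3]=R.from_euler('xyz',s['ee_rot']).as_matrix(); T[:3,3]=s['eef_pos']
    return T@np.array(f['mount'])
def ray(f,uv,z,T):
    uv=np.asarray(uv,float).reshape(-1,2)
    d=np.c_[(uv[:,0]-f['cx'])/f['fx'],(uv[:,1]-f['cy'])/f['fy'],np.ones(len(uv))]@T[:3,:3].T
    o=T[:3,3]; k=(z-o[2])/d[:,2]
    return (o+d*k[:,None])[:,:2]
def cloud(f,T):
    v,u=np.mgrid[:400,:640]; zz=f['z_map']
    P=np.stack([(u-f['cx'])/f['fx']*zz,(v-f['cy'])/f['fy']*zz,zz],-1)
    return P@T[:3,:3].T+T[:3,3]
def hues(f):
    hsv=cv2.cvtColor(f['pixels'],cv2.COLOR_RGB2HSV).astype(int); h,s,v=hsv[...,0],hsv[...,1],hsv[...,2]
    return {'red':((h<6)|(h>173))&(s>170)&(v>60),'green':(h>45)&(h<85)&(s>120)&(v>30),'blue':(h>108)&(h<130)&(s>130)&(v>40)}
E
python3 - <<'E'
from h import *
import pickle
fr=pickle.load(open('fr0.pkl','rb'))
for n,f in fr.items():
    T=T_of(f); P=cloud(f,T)
    inb=(P[...,0]>.3)&(P[...,0]<.9)&(abs(P[...,1])<.6)&(P[...,2]>0.003)
    for c,m in hues(f).items():
        m=(m&inb).astype(np.uint8)
        k,l,st,ce=cv2.connectedComponentsWithStats(m)
        for i in range(1,k):
            if st[i,4]<25: continue
            Q=P[l==i]; zt=np.percentile(Q[:,2],90)
            sel=np.argwhere((l==i)&(abs(P[...,2]-zt)<.006))[:,::-1]
            W=ray(f,sel,zt,T).astype(np.float32)
            r=cv2.minAreaRect(W*1000)
            print(n,c,st[i,4],'px',ce[i].round(),'z',zt.round(3),'rect',np.round(r[0],1),np.round(r[1],1),round(r[2],1))
    # bystanders/ tall things
    m=(inb&(P[...,2]>.012+.02)).astype(np.uint8)
    k,l,st,ce=cv2.connectedComponentsWithStats(m)
    for i in range(1,k):
        if st[i,4]<30: continue
        Q=P[l==i]; print(n,'tall',st[i,4],ce[i].round(),Q.mean(0).round(3),Q[:,2].max().round(3))
E
```

```text
scene red 247 px [253. 175.] z 0.128 rect [ 551.6 -196.7] [57.3 38.8] 78.9
scene red 207 px [374. 219.] z 0.024 rect [491.  163.2] [70.3 49.6] 88.6
scene green 215 px [260. 197.] z 0.052 rect [ 555.  -190.9] [107.6  60.4] 73.4
scene green 909 px [422. 231.] z 0.022 rect [476.7 308.6] [ 75.8 122.2] 4.7
scene blue 107 px [258. 188.] z 0.091 rect [ 557.7 -183.6] [53.1 48.6] 64.8
scene tall 650 [171. 157.] [ 0.562 -0.482  0.081] 0.153
scene tall 960 [256. 187.] [ 0.562 -0.186  0.083] 0.133
scene tall 270 [374. 209.] [0.49  0.16  0.068] 0.102
scene tall 344 [486. 274.] [0.557 0.508 0.043] 0.054
scene tall 45 [229. 290.] [ 0.867 -0.113  0.034] 0.041
side red 153 px [350. 162.] z 0.121 rect [ 549.1 -194.2] [58.7 39. ] 77.1
side red 133 px [317. 261.] z 0.017 rect [488.  178.8] [46.1 55. ] 86.6
side green 286 px [349. 182.] z 0.044 rect [ 546.9 -187.1] [113.8  63.7] 69.4
side green 982 px [302. 294.] z 0.016 rect [475.5 310.3] [ 81.2 126.8] 4.3
side blue 163 px [350. 172.] z 0.084 rect [ 546.8 -192.3] [85.7 49.2] 66.1
side blue 499 px [289. 244.] z 0.015 rect [602.9 166.9] [ 66.7 100.8] 3.2
side tall 228 [441.   6.] [ 0.395 -0.475  0.586] 0.617
side tall 359 [381. 124.] [ 0.547 -0.477  0.076] 0.14
side tall 667 [350. 171.] [ 0.544 -0.18   0.076] 0.124
side tall 220 [323. 250.] [0.477 0.168 0.064] 0.095
side tall 242 [238. 330.] [0.575 0.502 0.04 ] 0.048
```

```bash
cat >> h.py <<'E'
def plan(target,yaw=None,n=None,step=40.,st=None,maxrows=40):
    """print rows from now to target (m), yaw deg"""
    s=st or arm.get_state(); p=np.array(s['eef_pos'])*1000; Rm=R.from_euler('xyz',s['ee_rot'])
    tgt=np.array(target)*1000
    y0=np.degrees(s['ee_rot'][2]); yaw=y0 if yaw is None else yaw
    Rt=R.from_euler('xyz',[-90,0,yaw],degrees=True)
    rv=(Rm.inv()*Rt).as_rotvec(degrees=True); d=tgt-p
    k=n or max(1,int(np.ceil(max(np.linalg.norm(d)/step,np.linalg.norm(rv)/7.0))))
    print('from',p.round(1),'rpy',np.degrees(s['ee_rot']).round(2),'d',d.round(1),'rows',k,'t',round(s['t'],2),'w',round(s['width']*1000,1),'F',np.round(s['force'],1))
    for i in range(min(k,maxrows)):
        a=Rm*R.from_rotvec(rv*i/k,degrees=True)
        print('dp',(a.inv().apply(d/k)).round(1).tolist(),'rot',(rv/k).round(2).tolist())
E
python3 - <<'E'
from h import *
s=arm.get_state(); f=arm.grab_frame('wrist'); save(f,'w0.png')
print(np.round(f['mount'],3).tolist(),f['fx'],f['cx'],f['cy'])
plan([.45,-.2,.25],88)
plan([.38,.2,.32],88)
E
```

```text
[[-0.001, 0.96, 0.281, -0.076], [-0.001, -0.281, 0.96, -0.157], [1.0, 0.001, 0.001, -0.0], [0.0, 0.0, 0.0, 1.0]] 340.6453307832143 312.5561596520308 194.94575829383137
from [ 203.7 -643.2  225.8] rpy [-8.993e+01  1.000e-02  1.757e+01] d [246.3 443.2  24.2] rows 13 t 0.15 w 87.5 F [-0.1  0.9 -0.8]
dp [28.4, -1.8, 26.8] rot [-0.01, -5.42, 0.0]
dp [30.8, -1.8, 24.0] rot [-0.01, -5.42, 0.0]
dp [32.9, -1.8, 21.0] rot [-0.01, -5.42, 0.0]
dp [34.7, -1.8, 17.8] rot [-0.01, -5.42, 0.0]
dp [36.2, -1.8, 14.4] rot [-0.01, -5.42, 0.0]
dp [37.4, -1.8, 10.9] rot [-0.01, -5.42, 0.0]
dp [38.3, -1.8, 7.3] rot [-0.01, -5.42, 0.0]
dp [38.8, -1.9, 3.7] rot [-0.01, -5.42, 0.0]
dp [39.0, -1.9, 0.0] rot [-0.01, -5.42, 0.0]
dp [38.8, -1.9, -3.7] rot [-0.01, -5.42, 0.0]
dp [38.3, -1.9, -7.3] rot [-0.01, -5.42, 0.0]
dp [37.4, -1.9, -10.9] rot [-0.01, -5.42, 0.0]
dp [36.2, -1.9, -14.4] rot [-0.01, -5.42, 0.0]
from [ 203.7 -643.2  225.8] rpy [-8.993e+01  1.000e-02  1.757e+01] d [176.3 843.2  94.2] rows 22 t 0.15 w 87.5 F [-0.1  0.9 -0.8]
dp [19.2, -4.2, 34.1] rot [-0.0, -3.2, 0.0]
dp [21.1, -4.2, 33.0] rot [-0.0
[... 188 characters left out ...]

dp [29.4, -4.3, 25.9] rot [-0.0, -3.2, 0.0]
dp [30.8, -4.3, 24.2] rot [-0.0, -3.2, 0.0]
dp [32.1, -4.3, 22.5] rot [-0.0, -3.2, 0.0]
dp [33.3, -4.3, 20.6] rot [-0.0, -3.2, 0.0]
dp [34.4, -4.3, 18.7] rot [-0.0, -3.2, 0.0]
dp [35.4, -4.3, 16.8] rot [-0.0, -3.2, 0.0]
dp [36.3, -4.3, 14.8] rot [-0.0, -3.2, 0.0]
dp [37.0, -4.3, 12.8] rot [-0.0, -3.2, 0.0]
dp [37.7, -4.3, 10.7] rot [-0.0, -3.2, 0.0]
dp [38.2, -4.3, 8.5] rot [-0.0, -3.2, 0.0]
dp [38.6, -4.3, 6.4] rot [-0.0, -3.2, 0.0]
dp [38.9, -4.3, 4.2] rot [-0.0, -3.2, 0.0]
dp [39.1, -4.3, 2.0] rot [-0.0, -3.2, 0.0]
dp [39.2, -4.3, -0.1] rot [-0.0, -3.2, 0.0]
dp [39.1, -4.3, -2.3] rot [-0.0, -3.2, 0.0]
dp [38.9, -4.3, -4.5] rot [-0.0, -3.2, 0.0]
```

View pics/w0.png

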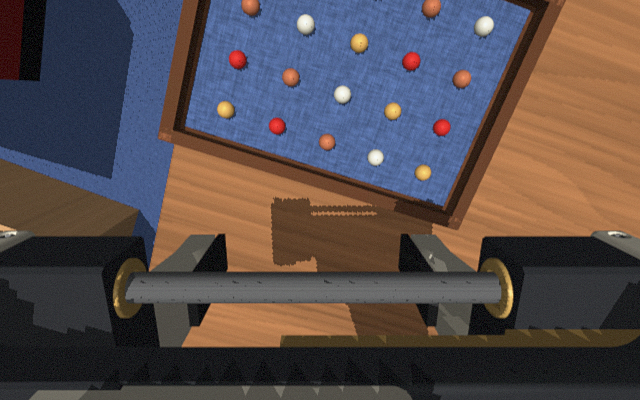

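Emit:
move_arm(deltas=[{"dp": [28, -2, 27], "rotation": [0, -5.5, 0]}, {"dp": [31, -2, 24], "rotation": [0, -5.5, 0]}, {"dp": [33, -2, 21], "rotation": [0, -5.5, 0]}, {"dp": [35, -2, 18], "rotation": [0, -5.5, 0]}, {"dp": [36, -2, 14], "rotation": [0, -5.5, 0]}], jaw=0, squeeze=15)

```text
t: 0.57
eef_pos: [0.2955, -0.4706, 0.2305]
ee_rot: [-1.561, -0.0, 0.794]
force: [1.5, 0.7, 0.6]
width: 0.0879
```

Emit:
move_arm(deltas=[{"dp": [37, -2, 11], "rotation": [0, -5.5, 0]}, {"dp": [38, -2, 7], "rotation": [0, -5.5, 0]}, {"dp": [39, -2, 4], "rotation": [0, -5.5, 0]}, {"dp": [39, -2, 0], "rotation": [0, -5.5, 0]}, {"dp": [39, -2, -4], "rotation": [0, -5.5, 0]}])

```text
t: 0.98
eef_pos: [0.3873, -0.2891, 0.2408]
ee_rot: [-1.562, -0.005, 1.297]
force: [1.8, -0.6, -0.1]
width: 0.0877
```

Run:
```python
from h import *
plan([.55,.28,.32],90)
```

```text
from [ 387.3 -289.1  240.8] rpy [-89.49  -0.31  74.31] d [162.7 569.1  79.2] rows 15 t 0.98 w 87.7 F [ 1.8 -0.6 -0.1]
dp [39.5, -5.1, -0.1] rot [-0.03, -1.05, 0.03]
dp [39.5, -5.1, -0.9] rot [-0.03, -1.05, 0.03]
dp [39.5, -5.1, -1.6] rot [-0.03, -1.05, 0.03]
dp [39.4, -5.1, -2.3] rot [-0.03, -1.05, 0.03]
dp [39.4, -5.1, -3.0] rot [-0.03, -1.05, 0.03]
dp [39.3, -5.1, -3.8] rot [-0.03, -1.05, 0.03]
dp [39.2, -5.2, -4.5] rot [-0.03, -1.05, 0.03]
dp [39.1, -5.2, -5.2] rot [-0.03, -1.05, 0.03]
dp [39.0, -5.2, -5.9] rot [-0.03, -1.05, 0.03]
dp [38.9, -5.2, -6.6] rot [-0.03, -1.05, 0.03]
dp [38.8, -5.2, -7.3] rot [-0.03, -1.05, 0.03]
dp [38.6, -5.2, -8.0] rot [-0.03, -1.05, 0.03]
dp [38.5, -5.2, -8.7] rot [-0.03, -1.05, 0.03]
dp [38.3, -5.3, -9.5] rot [-0.03, -1.05, 0.03]
dp [38.1, -5.3, -10.2] rot [-0.03, -1.05, 0.03]
```

Emit:
move_arm(deltas=[{"dp": [40, -5, 0], "rotation": [0, -1, 0]}, {"dp": [40, -5, -1], "rotation": [0, -1, 0]}, {"dp": [40, -5, -2], "rotation": [0, -1, 0]}, {"dp": [40, -5, -2], "rotation": [0, -1, 0]}, {"dp": [40, -5, -3], "rotation": [0, -1, 0]}])

```text
t: 1.4
eef_pos: [0.4411, -0.0895, 0.267]
ee_rot: [-1.562, -0.007, 1.395]
force: [1.7, -0.1, 0.5]
width: 0.0877
```

Emit:
move_arm(deltas=[{"dp": [40, -5, -4], "rotation": [0, -1, 0]}, {"dp": [40, -5, -5], "rotation": [0, -1, 0]}, {"dp": [40, -5, -6], "rotation": [0, -1, 0]}, {"dp": [40, -5, -6], "rotation": [0, -1, 0]}, {"dp": [40, -5, -7], "rotation": [0, -1, 0]}])

```text
t: 1.82
eef_pos: [0.4943, 0.1101, 0.2951]
ee_rot: [-1.565, -0.01, 1.488]
force: [1.4, -0.8, 0.5]
width: 0.0877
```

Emit:
move_arm(deltas=[{"dp": [40, -5, -8], "rotation": [0, -1, 0]}, {"dp": [40, -5, -9], "rotation": [0, -1, 0]}, {"dp": [40, -5, -10], "rotation": [0, -1, 0]}, {"dp": [30, -5, -10], "rotation": [0, -1, 0]}, {"dp": [0, 0, 0], "rotation": [0, 0, 0]}])

```text
t: 2.23
eef_pos: [0.5391, 0.2669, 0.3161]
ee_rot: [-1.566, -0.011, 1.568]
force: [-0.1, 0.5, -0.2]
width: 0.0875
```

Run:
```python
from h import *
import pickle
s=arm.get_state(); print(s['eef_pos'],s['qd'].round(3)); f=arm.grab_frame('wrist'); save(f,'w1.png'); pickle.dump((s,f),open('w1.pkl','wb'))
```

```text
[0.53912329 0.26689732 0.31608263] [ 0.002 -0.02  -0.053 -0.011 -0.007 -0.003]
```

View pics/w1.png

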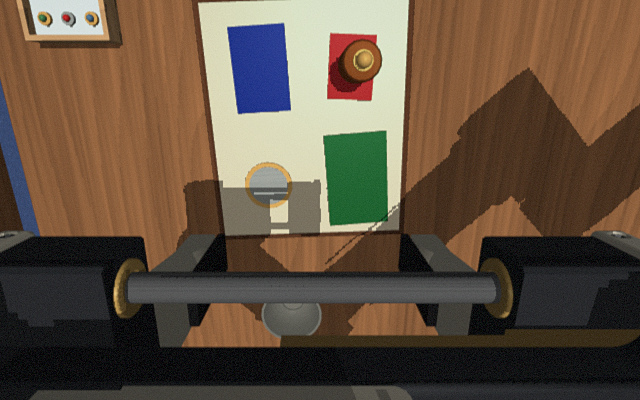

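The wrist view shows the blue mat at about (259,68), the red mat at (352,67) with the flask on it (stopper at 364,60), the green mat at (356,178) and the coaster at (269,185). I'll work out their poses from this frame.

```bash
cat > mats.py <<'E'
from h import *
import pickle,sys
s,f=pickle.load(open(sys.argv[1],'rb')); T=T_of(f,s)
for c,m in hues(f).items():
    m=m.astype(np.uint8); m[235:]=0
    cs,_=cv2.findContours(m,cv2.RETR_EXTERNAL,cv2.CHAIN_APPROX_NONE)
    for q in cs:
        if cv2.contourArea(q)<600: continue
        h=cv2.convexHull(q); W=ray(f,h.reshape(-1,2),.015,T).astype(np.float32)
        r=cv2.minAreaRect(W*1000); print(c,cv2.contourArea(q),cv2.boundingRect(q),np.round(r[0],1),np.round(r[1],1),round(r[2],1))
        ap=cv2.approxPolyDP(h,6,True).reshape(-1,2); print('  corners',ap.tolist(), (ray(f,ap,.015,T)*1000).round(1).tolist())
E
python3 mats.py w1.pkl
python3 - <<'E'
from h import *
import pickle
s,f=pickle.load(open('w1.pkl','rb')); T=T_of(f,s)
hsv=cv2.cvtColor(f['pixels'],cv2.COLOR_RGB2HSV)
for p in [(248,185),(269,165),(290,186),(269,180),(255,197),(364,60),(345,50),(352,75),(364,45),(230,200),(220,100),(275,203)]: print(p,hsv[p[1],p[0]],f['pixels'][p[1],p[0]])
P=cloud(f,T)
print(P[60,364],P[68,259],P[178,356],P[120,310],P[100,500])
crop=f['pixels'][0:240,190:420]; cv2.imwrite('pics/c1.png',cv2.resize(cv2.cvtColor(crop,cv2.COLOR_RGB2BGR),None,fx=2.5,fy=2.5,interpolation=cv2.INTER_NEAREST))
E
```

```text
red 1401.0 (328, 34, 48, 66) [488.9 160.4] [76.1 56. ] 88.0
  corners [[331, 34], [375, 36], [370, 99], [328, 97]] [[514.7, 121.9], [460.5, 124.2], [463.1, 198.8], [517.5, 196.3]]
green 5139.5 (324, 131, 64, 94) [476.7 306.5] [ 82.7 127.7] 4.6
  corners [[385, 131], [386, 220], [331, 224], [324, 136]] [[441.1, 239.8], [431.9, 366.5], [511.0, 372.4], [522.2, 246.3]]
blue 4538.0 (228, 24, 62, 89) [604.2 163.1] [ 68.5 102.2] 3.5
  corners [[283, 24], [289, 109], [238, 112], [228, 27]] [[573.4, 110.8], [568.2, 211.3], [634.9, 215.0], [640.5, 114.1]]
(248, 185) [ 18 145 222] [222 173  96]
(269, 165) [ 19 151 219] [219 172  89]
(290, 186) [ 19 151 115] [115  91  47]
(269, 180) [ 38  12 165] [163 165 157]
(255, 197) [90 12 84] [80 84 84]
(364, 60) [ 19 147 208] [208 163  88]
(345, 50) [ 11 150  63] [63 39 26]
(352, 75) [ 12 199 131] [131  70  29]
(364, 45) [ 12 185 150] [150  83  41]
(230, 200) [ 23  49 124] [124 118 100]
(220, 100) [ 28  37 221] [221 219 189]
(275, 203) [ 18 109 190] [190 157 109]
[0.48445794 0.15815293 0.09414885] [0.60508131 0.16100996 0.01389009] [0.47713244 0.30461558 0.01317176] [0.54084761 0.22566939 0.0113513 ] [ 0.28562326  0.20065357 -0.00075284]
```

View pics/c1.png

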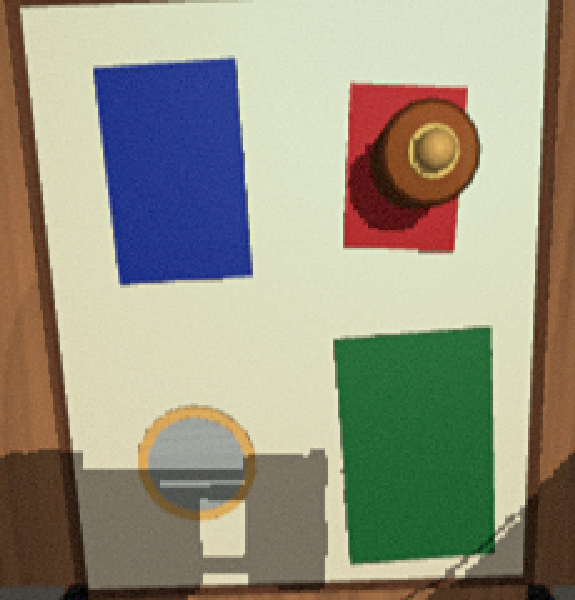

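Run:
```python
from h import *
import pickle
s,f=pickle.load(open('w1.pkl','rb')); Tw=T_of(f,s)
fr=pickle.load(open('fr0.pkl','rb'))
for n,ff,T,c in [('wrist',f,Tw,(269,185)),('scene',fr['scene'],T_of(fr['scene']),(412,267)),('side',fr['side'],T_of(fr['side']),(267,281))]:
    hsv=cv2.cvtColor(ff['pixels'],cv2.COLOR_RGB2HSV).astype(int)
    m=((hsv[...,0]>=14)&(hsv[...,0]<=25)&(hsv[...,1]>(75 if n!='wrist' else 100))).astype(np.uint8)
    mk=np.zeros_like(m); cv2.circle(mk,c,28 if n=='wrist' else 16,1,-1); m&=mk
    pts=np.argwhere(m)[:,::-1].astype(np.float32)
    h=cv2.convexHull(pts).reshape(-1,2); W=(ray(ff,h,.015,T)*1000).astype(np.float32)
    print(n,'coaster',len(pts),np.round(cv2.fitEllipse(W)[0],1),np.round(cv2.fitEllipse(W)[1],1),cv2.minEnclosingCircle(W))
    for col,mm in hues(ff).items():
        mm=mm.astype(np.uint8)
        if n=='wrist': mm[235:]=0
        cs,_=cv2.findContours(mm,cv2.RETR_EXTERNAL,cv2.CHAIN_APPROX_NONE)
        for q in cs:
            if cv2.contourArea(q)<100: continue
            W=(ray(ff,cv2.convexHull(q).reshape(-1,2),.015,T)*1000).astype(np.float32)
            r=cv2.minAreaRect(W)
            if r[0][1]<100 or r[0][0]<400 or r[0][0]>700 or r[0][1]>400: continue
            print(n,col,np.round(r[0],1),np.round(r[1],1),round(r[2],1))
    P=cloud(ff,T); q=(P[...,2]>.06)&(P[...,2]<.11)&(abs(P[...,0]-.49)<.05)&(abs(P[...,1]-.165)<.05)
    Q=P[q]; top=Q[Q[:,2]>Q[:,2].max()-.006]; print(n,'flask',q.sum(),Q.mean(0).round(4),Q[:,2].max().round(4),top.mean(0).round(4))
    uv=np.argwhere(q)[:,::-1].mean(0); print(uv)
# flask silhouettes in wrist: ball & body
hsv=cv2.cvtColor(f['pixels'],cv2.COLOR_RGB2HSV).astype(int)
g=cv2.cvtColor(f['pixels'],cv2.COLOR_RGB2GRAY)[20:100,320:400]
cv2.imwrite('pics/c2.png',cv2.resize(cv2.cvtColor(f['pixels'][20:110,315:405],cv2.COLOR_RGB2BGR),None,fx=6,fy=6,interpolation=cv2.INTER_NEAREST))
```

```text
wrist coaster 531 [599.3 314.3] [65.  65.5] ((599.1879272460938, 314.5101623535156), 32.95629119873047)
wrist red [488.9 160.4] [76.1 56. ] 88.0
wrist green [476.7 306.5] [ 82.7 127.7] 4.6
wrist blue [604.2 163.1] [ 68.5 102.2] 3.5
wrist flask 1412 [0.4848 0.1567 0.0749] 0.0957 [0.4838 0.1563 0.0923]
[361.13101983  59.99929178]
scene coaster 168 [596.3 316. ] [65.7 67.4] ((595.9916381835938, 316.00054931640625), 33.78870391845703)
scene red [484.7 161.8] [70.9 50.6] 88.6
scene green [472.  308.3] [ 76.2 122.9] 4.7
scene flask 193 [0.4878 0.1594 0.0772] 0.1023 [0.482  0.1576 0.0983]
[374.21761658 206.36787565]Traceback (most recent call last):
  File "<stdin>", line 11, in <module>
cv2.error: OpenCV(4.12.0) /io/opencv/modules/imgproc/src/shapedescr.cpp:361: error: (-201:Incorrect size of input array) There should be at least 5 points to fit the ellipse in function 'fitEllipseNoDirect'
```

Run:
```python
from h import *
import pickle
s,f=pickle.load(open('w1.pkl','rb')); T=T_of(f,s); print(T[:3,3])
print((ray(f,[364.4,59.2],.086,T)*1000).round(1))
P=cloud(f,T); 
q=(abs(P[...,2]-.066)<.003)&(abs(P[...,0]-.484)<.04)&(abs(P[...,1]-.158)<.04)  # around the cylinder's top rim
Q=P[q]; print(len(Q),cv2.minEnclosingCircle((Q[:,:2]*1000).astype(np.float32)))
q=(P[...,2]>.03)&(P[...,2]<.08)&(abs(P[...,0]-.484)<.04)&(abs(P[...,1]-.158)<.04); Q=P[q]; print(cv2.minEnclosingCircle((Q[:,:2]*1000).astype(np.float32)),Q[:,:2].min(0),Q[:,:2].max(0))
plan([.484,.157,.20],90)
plan([.484,.157,.036],90)
```

```text
[0.53982693 0.1888546  0.47272446]
[[482.9 156.7]]
196 ((483.3301086425781, 156.25709533691406), 22.93629264831543)
((483.5121154785156, 156.14779663085938), 23.036531448364258) [0.46130603 0.13336496] [0.50638495 0.1789603 ]
from [538.2 265.2 315.6] rpy [-89.67  -0.58  89.81] d [ -54.2 -108.2 -115.6] rows 5 t 2.28 w 87.8 F [-0.8 -0.1 -0.2]
dp [-21.9, 23.0, 10.6] rot [-0.07, -0.04, 0.12]
dp [-21.8, 23.0, 10.7] rot [-0.07, -0.04, 0.12]
dp [-21.8, 23.0, 10.7] rot [-0.07, -0.04, 0.12]
dp [-21.7, 23.1, 10.8] rot [-0.07, -0.04, 0.12]
dp [-21.7, 23.1, 10.8] rot [-0.07, -0.04, 0.12]
from [538.2 265.2 315.6] rpy [-89.67  -0.58  89.81] d [ -54.2 -108.2 -279.6] rows 8 t 2.28 w 87.8 F [-0.8 -0.1 -0.2]
dp [-13.9, 34.9, 6.5] rot [-0.04, -0.02, 0.07]
dp [-13.8, 34.9, 6.6] rot [-0.04, -0.02, 0.07]
dp [-13.8, 34.9, 6.6] rot [-0.04, -0.02, 0.07]
dp [-13.8, 34.9, 6.6] rot [-0.04, -0.02, 0.07]
dp [-13.7, 34.9, 6.7] rot [-0.04, -0.02, 0.07]
dp [-13.7, 34.9, 6.7] rot [-0.04, -0.02, 0.07]
dp [-13.6, 34.9, 6.7] rot [-0.04, -0.02, 0.07]
dp [-13.6, 34.9, 6.7] rot [-0.04, -0.02, 0.07]
```

Emit:
move_arm(deltas=[{"dp": [-22, 23, 11], "rotation": [0, 0, 0]}, {"dp": [-22, 23, 11], "rotation": [0, 0, 0.3]}, {"dp": [-22, 23, 11], "rotation": [-0.3, 0, 0.3]}, {"dp": [-22, 23, 11], "rotation": [0, 0, 0]}, {"dp": [-22, 23, 11], "rotation": [0, 0, 0]}])

```text
t: 2.7
eef_pos: [0.4831, 0.1554, 0.1979]
ee_rot: [-1.576, -0.002, 1.571]
force: [0.1, -0.6, -0.8]
width: 0.0878
```

Emit:
move_arm(deltas=[{"dp": [0, 20, 0], "rotation": [0, 0, 0]}, {"dp": [0, 0, 0], "rotation": [0, 0, 0]}])

```text
t: 2.87
eef_pos: [0.4772, 0.1484, 0.1733]
ee_rot: [-1.569, 0.001, 1.567]
force: [-0.7, -0.4, -0.1]
width: 0.0876
```

Run:
```python
from h import *
plan([.4833,.1564,.036],90)
```

```text
from [477.2 148.4 173.3] rpy [-8.990e+01  7.000e-02  8.977e+01] d [   6.1    8.  -137.3] rows 4 t 2.87 w 87.6 F [-0.7 -0.4 -0.1]
dp [2.0, 34.3, -1.6] rot [-0.03, -0.06, -0.02]
dp [2.0, 34.3, -1.6] rot [-0.03, -0.06, -0.02]
dp [2.0, 34.3, -1.6] rot [-0.03, -0.06, -0.02]
dp [2.0, 34.3, -1.5] rot [-0.03, -0.06, -0.02]
```

Emit:
move_arm(deltas=[{"dp": [8, 15, -6], "rotation": [0, 0, 0]}, {"dp": [0, 20, 0], "rotation": [0, 0, 0]}, {"dp": [0, 0, 0], "rotation": [0, 0, 0]}])

```text
t: 3.12
eef_pos: [0.4834, 0.1547, 0.14]
ee_rot: [-1.571, 0.0, 1.565]
force: [-1.1, -0.4, -0.0]
width: 0.088
```

Run:
```python
from h import *
plan([.4833,.1564,.036],90)
```

```text
from [483.4 154.7 140. ] rpy [-9.001e+01  3.000e-02  8.964e+01] d [-1.00e-01  1.70e+00 -1.04e+02] rows 3 t 3.12 w 88.0 F [-1.1 -0.4 -0. ]
dp [0.6, 34.7, 0.1] rot [0.0, -0.12, -0.01]
dp [0.6, 34.7, 0.1] rot [0.0, -0.12, -0.01]
dp [0.6, 34.7, 0.1] rot [0.0, -0.12, -0.01]
```

Emit:
move_arm(deltas=[{"dp": [1, 25, 0], "rotation": [0, 0, 0]}, {"dp": [1, 25, 0], "rotation": [0, 0, 0]}, {"dp": [0, 25, 0], "rotation": [0, 0, 0]}, {"dp": [0, 16, 0], "rotation": [0, 0, 0]}, {"dp": [0, 5, 0], "rotation": [0, 0, 0]}])

```text
t: 3.53
eef_pos: [0.4901, 0.16, 0.0506]
ee_rot: [-1.582, -0.005, 1.566]
force: [-0.6, 0.0, 0.2]
width: 0.0875
```

Emit:
move_arm(deltas=[{"dp": [0, 0, 0], "rotation": [0, 0, 0]}, {"dp": [0, 0, 0], "rotation": [0, 0, 0]}])

```text
t: 3.7
eef_pos: [0.491, 0.1603, 0.0519]
ee_rot: [-1.582, -0.004, 1.567]
force: [0.9, -0.9, 0.7]
width: 0.0875
```

Run:
```python
from h import *
plan([.4833,.1564,.037],90)
f=arm.grab_frame('side'); save(f,'s1.png')
cv2.imwrite('pics/s1c.png',cv2.resize(cv2.cvtColor(f['pixels'][190:340,220:420],cv2.COLOR_RGB2BGR),None,fx=4,fy=4))
```

```text
from [491.  160.3  51.9] rpy [-90.64  -0.24  89.76] d [ -7.7  -3.9 -14.9] rows 1 t 3.7 w 87.5 F [ 0.9 -0.9  0.7]
dp [-4.0, 14.8, 7.9] rot [0.64, -0.25, 0.24]
```

View pics/s1c.png

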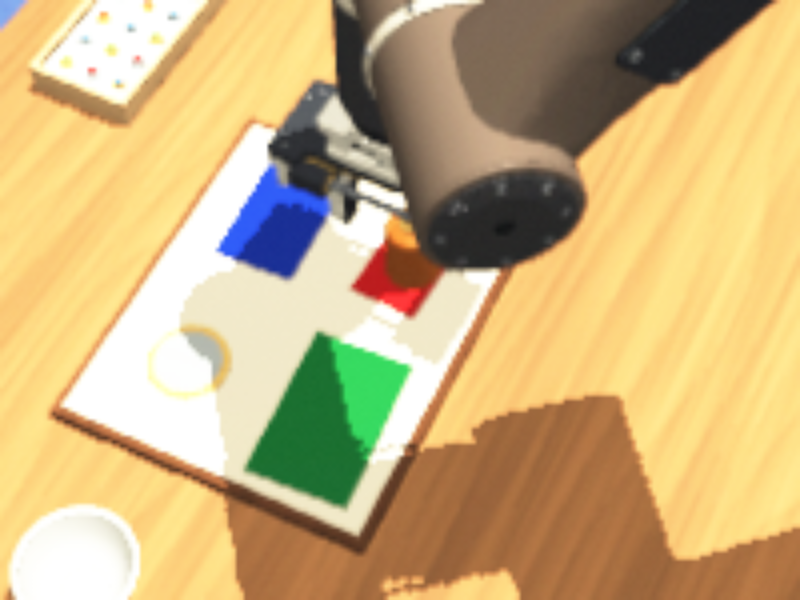

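The side view shows the fingers either side of the flask at (400,250) in the crop. I'll correct the remaining offset.

Emit:
move_arm(deltas=[{"dp": [-4, 3, 8], "rotation": [0.6, -0.2, 0.2]}, {"dp": [0, 0, 0], "rotation": [0, 0, 0]}])

```text
t: 3.92
eef_pos: [0.4839, 0.1572, 0.0513]
ee_rot: [-1.574, -0.003, 1.571]
force: [-0.6, 0.4, 0.1]
width: 0.0881
```

Run:
```python
from h import *
plan([.4833,.1564,.037],90)
```

```text
from [483.9 157.2  51.3] rpy [-90.19  -0.18  89.99] d [ -0.6  -0.8 -14.3] rows 1 t 3.92 w 88.1 F [-0.6  0.4  0.1]
dp [-0.8, 14.3, 0.6] rot [0.19, -0.01, 0.18]
```

Emit:
move_arm(deltas=[{"dp": [-1, 7, 1], "rotation": [0.2, 0, 0.2]}, {"dp": [0, 7, 0], "rotation": [0, 0, 0]}, {"dp": [0, 0, 0], "rotation": [0, 0, 0]}])

```text
t: 4.17
eef_pos: [0.4837, 0.1569, 0.0384]
ee_rot: [-1.574, -0.002, 1.571]
force: [-0.2, -0.5, -0.3]
width: 0.0876
```

Run:
```python
from h import *
plan([.4833,.1564,.037],90)
```

```text
from [483.7 156.9  38.4] rpy [-90.18  -0.12  90.01] d [-0.4 -0.5 -1.4] rows 1 t 4.17 w 87.6 F [-0.2 -0.5 -0.3]
dp [-0.5, 1.4, 0.4] rot [0.18, 0.01, 0.12]
```

Emit:
move_arm(deltas=[{"dp": [0, 0, 0], "rotation": [0, 0, 0]}, {"dp": [0, 0, 0], "rotation": [0, 0, 0]}, {"dp": [0, 0, 0], "rotation": [0, 0, 0]}, {"dp": [0, 0, 0], "rotation": [0, 0, 0]}, {"dp": [0, 0, 0], "rotation": [0, 0, 0]}], jaw=255, squeeze=12)

```text
t: 4.58
eef_pos: [0.4835, 0.1567, 0.0378]
ee_rot: [-1.573, -0.001, 1.571]
force: [-0.5, -0.3, -0.5]
width: 0.06
```

Emit:
move_arm(deltas=[{"dp": [0, 0, 0], "rotation": [0, 0, 0]}, {"dp": [0, 0, 0], "rotation": [0, 0, 0]}, {"dp": [0, 0, 0], "rotation": [0, 0, 0]}, {"dp": [0, 0, 0], "rotation": [0, 0, 0]}, {"dp": [0, 0, 0], "rotation": [0, 0, 0]}])

```text
t: 5.0
eef_pos: [0.4836, 0.1567, 0.0379]
ee_rot: [-1.573, -0.001, 1.571]
force: [0.4, -0.1, -1.0]
width: 0.0454
```

Emit:
move_arm(deltas=[{"dp": [0, 0, 0], "rotation": [0, 0, 0]}, {"dp": [0, -5, 0], "rotation": [0, 0, 0]}, {"dp": [0, -10, 0], "rotation": [0, 0, 0]}, {"dp": [0, -15, 0], "rotation": [0, 0, 0]}, {"dp": [0, -5, 0], "rotation": [0, 0, 0]}], squeeze=20)

```text
t: 5.42
eef_pos: [0.4821, 0.1556, 0.0737]
ee_rot: [-1.569, 0.002, 1.571]
force: [0.4, 0.5, -1.4]
width: 0.0453
```

Run:
```python
from h import *
plan([.5993,.3144,.07],90,step=20)
```

```text
from [482.1 155.6  73.7] rpy [-89.9    0.1   89.99] d [117.2 158.8  -3.7] rows 10 t 5.42 w 45.3 F [ 0.4  0.5 -1.4]
dp [15.9, 0.3, -11.7] rot [-0.01, -0.0, -0.01]
dp [15.9, 0.3, -11.7] rot [-0.01, -0.0, -0.01]
dp [15.9, 0.3, -11.7] rot [-0.01, -0.0, -0.01]
dp [15.9, 0.3, -11.7] rot [-0.01, -0.0, -0.01]
dp [15.9, 0.3, -11.7] rot [-0.01, -0.0, -0.01]
dp [15.9, 0.3, -11.7] rot [-0.01, -0.0, -0.01]
dp [15.9, 0.4, -11.7] rot [-0.01, -0.0, -0.01]
dp [15.9, 0.4, -11.7] rot [-0.01, -0.0, -0.01]
dp [15.9, 0.4, -11.7] rot [-0.01, -0.0, -0.01]
dp [15.9, 0.4, -11.7] rot [-0.01, -0.0, -0.01]
```

Emit:
move_arm(deltas=[{"dp": [10, 0, -7], "rotation": [0, 0, 0]}, {"dp": [18, 0, -13], "rotation": [0, 0, 0]}, {"dp": [20, 0, -15], "rotation": [0, 0, 0]}, {"dp": [20, 0, -15], "rotation": [0, 0, 0]}, {"dp": [20, 0, -15], "rotation": [0, 0, 0]}])

```text
t: 5.83
eef_pos: [0.5481, 0.2451, 0.0775]
ee_rot: [-1.571, -0.002, 1.567]
force: [0.6, 0.0, -1.4]
width: 0.0458
```

Emit:
move_arm(deltas=[{"dp": [20, 0, -15], "rotation": [0, 0, 0]}, {"dp": [20, 0, -15], "rotation": [0, 0, 0]}, {"dp": [14, 0, -10], "rotation": [0, 0, 0]}, {"dp": [6, 0, -4], "rotation": [0, 0, 0]}, {"dp": [0, 0, 0], "rotation": [0, 0, 0]}])

```text
t: 6.25
eef_pos: [0.5979, 0.3139, 0.0761]
ee_rot: [-1.573, -0.003, 1.569]
force: [-0.2, 0.6, -1.1]
width: 0.0454
```

Run:
```python
from h import *
plan([.5993,.3144,.07],90,step=20)
```

```text
from [597.9 313.9  76.1] rpy [-90.12  -0.16  89.9 ] d [ 1.4  0.5 -6.1] rows 1 t 6.25 w 45.4 F [-0.2  0.6 -1.1]
dp [0.5, 6.1, -1.4] rot [0.12, -0.1, 0.16]
```

Emit:
move_arm(deltas=[{"dp": [0.5, 8, -1.5], "rotation": [0.1, -0.1, 0.2]}, {"dp": [0, 9, 0], "rotation": [0, 0, 0]}, {"dp": [0, 9, 0], "rotation": [0, 0, 0]}, {"dp": [0, 4, 0], "rotation": [0, 0, 0]}, {"dp": [0, 0, 0], "rotation": [0, 0, 0]}])

```text
t: 6.67
eef_pos: [0.5968, 0.3116, 0.0416]
ee_rot: [-1.568, 0.003, 1.57]
force: [-0.2, 0.1, -2.4]
width: 0.0455
```

Run:
```python
from h import *
plan([.5993,.3144,.038],90,step=20)
```

```text
from [596.8 311.6  41.6] rpy [-89.82   0.17  89.94] d [ 2.5  2.8 -3.6] rows 1 t 6.67 w 45.5 F [-0.2  0.1 -2.4]
dp [2.8, 3.6, -2.5] rot [-0.18, -0.06, -0.17]
```

Emit:
move_arm(deltas=[{"dp": [2.8, 0, -2.5], "rotation": [-0.2, -0.1, -0.2]}, {"dp": [0, 0, 0], "rotation": [0, 0, 0]}])

```text
t: 6.83
eef_pos: [0.5988, 0.3134, 0.041]
ee_rot: [-1.57, 0.0, 1.571]
force: [0.2, 0.4, -1.1]
width: 0.0458
```

Run:
```python
from h import *
plan([.5993,.3144,.038],90,step=20)
```

```text
from [598.8 313.4  41. ] rpy [-8.997e+01  2.000e-02  9.001e+01] d [ 0.5  1.  -3. ] rows 1 t 6.83 w 45.8 F [ 0.2  0.4 -1.1]
dp [1.0, 3.0, -0.5] rot [-0.03, 0.01, -0.02]
```

Emit:
move_arm(deltas=[{"dp": [1, 1, -0.5], "rotation": [0, 0, 0]}, {"dp": [0, 1, 0], "rotation": [0, 0, 0]}, {"dp": [0, 1, 0], "rotation": [0, 0, 0]}, {"dp": [0, 0, 0], "rotation": [0, 0, 0]}])

```text
t: 7.17
eef_pos: [0.6, 0.3148, 0.0392]
ee_rot: [-1.572, -0.001, 1.571]
force: [0.3, 0.7, -1.3]
width: 0.0456
```

Emit:
move_arm(deltas=[{"dp": [0, 1, 0], "rotation": [0, 0, 0]}, {"dp": [0, 0.7, 0], "rotation": [0, 0, 0]}, {"dp": [0, 0, 0], "rotation": [0, 0, 0]}])

```text
t: 7.42
eef_pos: [0.6002, 0.3151, 0.038]
ee_rot: [-1.573, -0.002, 1.571]
force: [0.4, 1.0, -2.2]
width: 0.0455
```

Emit:
move_arm(deltas=[{"dp": [0, 1, 0.4], "rotation": [0.1, 0, 0]}, {"dp": [0, 0, 0], "rotation": [0, 0, 0]}])

```text
t: 7.58
eef_pos: [0.6004, 0.3152, 0.0383]
ee_rot: [-1.572, -0.002, 1.572]
force: [0.0, 0.5, -1.8]
width: 0.0454
```

Emit:
move_arm(deltas=[{"dp": [0, 1.5, 0], "rotation": [0, 0, 0]}, {"dp": [0, 1.5, 0], "rotation": [0, 0, 0]}])

```text
t: 7.75
eef_pos: [0.6007, 0.3155, 0.0379]
ee_rot: [-1.573, -0.003, 1.572]
force: [-7.2, -2.3, 15.6]
width: 0.0455
```

Emit:
move_arm(deltas=[{"dp": [0, 0, 0], "rotation": [0, 0, 0]}])

```text
t: 7.83
eef_pos: [0.6006, 0.3156, 0.0384]
ee_rot: [-1.574, -0.003, 1.573]
force: [-0.2, 0.4, -1.7]
width: 0.0455
```

Emit:
move_arm(deltas=[{"dp": [0, 0.3, 0], "rotation": [0, 0, 0]}, {"dp": [0, 0, 0], "rotation": [0, 0, 0]}, {"dp": [0, 0, 0], "rotation": [0, 0, 0]}, {"dp": [0, 0, 0], "rotation": [0, 0, 0]}, {"dp": [0, 0, 0], "rotation": [0, 0, 0]}], jaw=0)

```text
t: 8.25
eef_pos: [0.6013, 0.3161, 0.0381]
ee_rot: [-1.575, -0.004, 1.573]
force: [0.3, 0.6, 0.1]
width: 0.0736
```

Emit:
move_arm(deltas=[{"dp": [0, 0, 0], "rotation": [0, 0, 0]}, {"dp": [0, 0, 0], "rotation": [0, 0, 0]}, {"dp": [0, 0, 0], "rotation": [0, 0, 0]}, {"dp": [0, -3, 0], "rotation": [0, 0, 0]}, {"dp": [0, -8, 0], "rotation": [0, 0, 0]}])

```text
t: 8.67
eef_pos: [0.6003, 0.3152, 0.0473]
ee_rot: [-1.572, -0.002, 1.572]
force: [-0.5, 0.2, -0.8]
width: 0.0873
```

Emit:
move_arm(deltas=[{"dp": [0, -15, 0], "rotation": [0, 0, 0]}, {"dp": [0, -25, 0], "rotation": [0, 0, 0]}, {"dp": [0, -30, 0], "rotation": [0, 0, 0]}, {"dp": [0, -30, 0], "rotation": [0, 0, 0]}, {"dp": [0, -30, 0], "rotation": [0, 0, 0]}])

```text
t: 9.08
eef_pos: [0.5971, 0.3125, 0.1783]
ee_rot: [-1.563, 0.006, 1.572]
force: [0.3, 0.1, 0.5]
width: 0.0875
```

Run:
```python
from h import *
import pickle
s=arm.get_state(); f=arm.grab_frame('wrist'); save(f,'w2.png'); pickle.dump((s,f),open('w2.pkl','wb'))
plan([.54,.29,.315],90)
```

```text
from [600.2 314.1 186.2] rpy [-9.006e+01  6.000e-02  9.012e+01] d [-60.2 -24.1 128.8] rows 4 t 9.13 w 87.4 F [2.5 1.2 8.6]
dp [-6.0, -32.2, 15.0] rot [0.01, 0.03, -0.01]
dp [-6.0, -32.2, 15.0] rot [0.01, 0.03, -0.01]
dp [-6.0, -32.2, 15.0] rot [0.01, 0.03, -0.01]
dp [-6.0, -32.2, 15.0] rot [0.01, 0.03, -0.01]
```

View pics/w2.png

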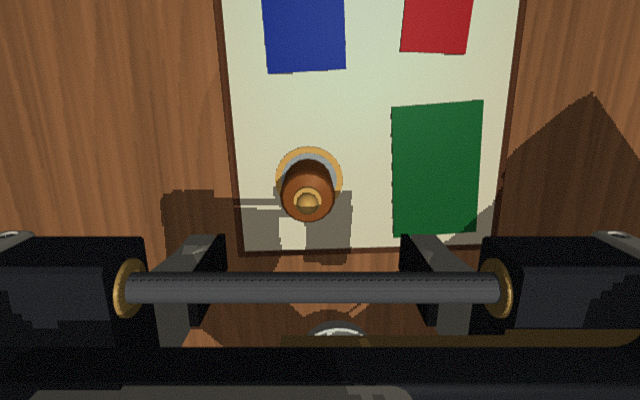

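Emit:
move_arm(deltas=[{"dp": [-4, -32, 15], "rotation": [0, 0, 0]}, {"dp": [-4, -32, 15], "rotation": [0, 0, 0]}, {"dp": [-4, -32, 15], "rotation": [0, 0, 0]}, {"dp": [-2, -25, 12], "rotation": [0, 0, 0]}, {"dp": [0, 0, 0], "rotation": [0, 0, 0]}])

```text
t: 9.55
eef_pos: [0.5424, 0.299, 0.3165]
ee_rot: [-1.577, -0.003, 1.572]
force: [0.9, 0.9, 0.7]
width: 0.088
```

Emit:
move_arm(deltas=[{"dp": [0, 0, 0], "rotation": [0, 0, 0]}])

```text
t: 9.63
eef_pos: [0.5421, 0.2992, 0.3187]
ee_rot: [-1.58, -0.006, 1.572]
force: [0.4, 0.8, -0.5]
width: 0.0876
```

```bash
python3 - <<'E'
from h import *
import pickle
s=arm.get_state(); f=arm.grab_frame('wrist'); save(f,'w3.png'); pickle.dump((s,f),open('w3.pkl','wb'))
print(s['eef_pos'],s['ee_rot'])
T=T_of(f,s);P=cloud(f,T); print(T[:3,3])
hsv=cv2.cvtColor(f['pixels'],cv2.COLOR_RGB2HSV).astype(int)
q=(P[...,2]>.03)&(P[...,2]<.08)&(abs(P[...,0]-.6)<.04)&(abs(P[...,1]-.315)<.045);q[235:]=0
Q=P[q]; print(cv2.minEnclosingCircle((Q[:,:2]*1000).astype(np.float32)))
q=(P[...,2]>.083)&(P[...,2]<.11)&(abs(P[...,0]-.6)<.04)&(abs(P[...,1]-.315)<.045);q[235:]=0
uv=np.argwhere(q)[:,::-1].mean(0); print(uv,P[q].mean(0),ray(f,uv,.088,T))
# coaster ring outer hull: golden pixels with z near .015
m=(hsv[...,0]>=14)&(hsv[...,0]<=25)&(hsv[...,1]>100)&(P[...,2]<.02)&(abs(P[...,0]-.6)<.04)&(abs(P[...,1]-.315)<.045); m[235:]=0
h=cv2.convexHull(np.argwhere(m)[:,::-1].astype(np.float32)).reshape(-1,2); W=(ray(f,h,.015,T)*1000).astype(np.float32)
print(m.sum(),cv2.fitEllipse(W),cv2.minEnclosingCircle(W))
E
python3 mats.py w3.pkl
```

```text
[0.54208756 0.29920033 0.31874373] [-1.57968714 -0.00585986  1.57226225]
[0.54095207 0.22191818 0.47575452]
((600.4198608398438, 315.19964599609375), 23.039579391479492)
[264.5 175.5] [0.59962655 0.31399717 0.09122478] [[0.60012561 0.31476642]]
385 ((599.8972778320312, 315.6168518066406), (64.88191223144531, 68.28683471679688), 154.20921325683594) ((598.884765625, 315.9627685546875), 34.2841796875)
red 2879.5 (334, 7, 50, 68) [489.  160.4] [76.  56.1] 88.0
  corners [[337, 7], [383, 9], [377, 74], [334, 72]] [[515.5, 122.3], [459.7, 124.4], [462.7, 198.8], [517.5, 196.5]]
green 5426.5 (330, 108, 63, 97) [476.9 306.7] [ 82.3 127.7] 4.4
  corners [[392, 108], [392, 200], [336, 204], [330, 113]] [[440.7, 240.7], [431.9, 367.0], [511.0, 373.4], [521.7, 247.4]]
blue 4626.5 (233, 0, 63, 88) [604.3 163.5] [ 68.4 101.6] 3.6
  corners [[289, 0], [295, 84], [243, 87], [233, 0]] [[573.5, 114.8], [567.4, 211.2], [634.6, 215.0], [641.1, 114.9]]
```

View pics/w3.png

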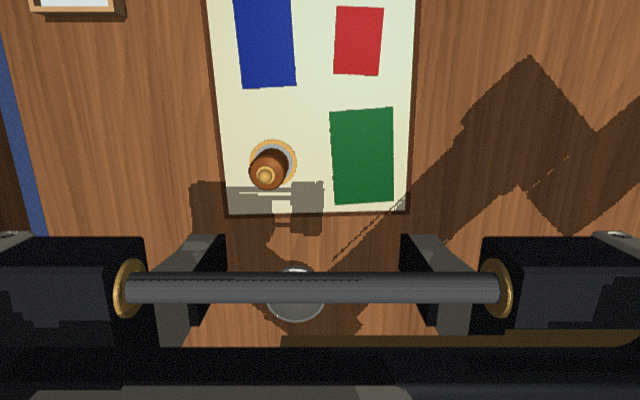

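The flask stands at (600.4, 315.2) against the coaster at about (599.5, 315), both in mm. The mats are confirmed. Next I'll go and look at the stack.

Run:
```python
from h import *
plan([.565,-.12,.30],79)
```

```text
from [542.6 299.2 319.4] rpy [-90.58  -0.36  90.08] d [  22.4 -419.2  -19.4] rows 11 t 9.68 w 87.5 F [ 0.1 -0.6  0.8]
dp [-38.1, 1.5, -2.0] rot [0.05, 1.01, 0.04]
dp [-38.1, 1.6, -2.6] rot [0.05, 1.01, 0.04]
dp [-38.0, 1.6, -3.3] rot [0.05, 1.01, 0.04]
dp [-38.0, 1.6, -4.0] rot [0.05, 1.01, 0.04]
dp [-37.9, 1.6, -4.6] rot [0.05, 1.01, 0.04]
dp [-37.8, 1.7, -5.3] rot [0.05, 1.01, 0.04]
dp [-37.7, 1.7, -6.0] rot [0.05, 1.01, 0.04]
dp [-37.6, 1.7, -6.6] rot [0.05, 1.01, 0.04]
dp [-37.5, 1.7, -7.3] rot [0.05, 1.01, 0.04]
dp [-37.3, 1.7, -8.0] rot [0.05, 1.01, 0.04]
dp [-37.2, 1.7, -8.6] rot [0.05, 1.01, 0.04]
```

Emit:
move_arm(deltas=[{"dp": [-38, 1.5, -2], "rotation": [0.1, 1, 0.1]}, {"dp": [-38, 1.5, -3], "rotation": [0.1, 1, 0.1]}, {"dp": [-38, 1.5, -3], "rotation": [0.1, 1, 0.1]}, {"dp": [-38, 1.5, -4], "rotation": [0, 1, 0]}, {"dp": [-38, 1.5, -5], "rotation": [0, 1, 0]}])

```text
t: 10.1
eef_pos: [0.5529, 0.1086, 0.306]
ee_rot: [-1.57, 0.001, 1.491]
force: [0.5, 0.0, 0.1]
width: 0.0872
```

Emit:
move_arm(deltas=[{"dp": [-38, 1.5, -5], "rotation": [0, 1, 0]}, {"dp": [-38, 1.5, -6], "rotation": [0, 1, 0]}, {"dp": [-38, 1.5, -7], "rotation": [0, 1, 0]}, {"dp": [-38, 1.5, -7], "rotation": [0, 1, 0]}, {"dp": [-35, 1.5, -8], "rotation": [0, 1, 0]}])

```text
t: 10.52
eef_pos: [0.5618, -0.0912, 0.293]
ee_rot: [-1.563, 0.004, 1.4]
force: [1.5, 1.3, 0.1]
width: 0.0878
```

Emit:
move_arm(deltas=[{"dp": [-20, 0, -5], "rotation": [0, 1, 0]}, {"dp": [0, 0, 0], "rotation": [0, 0, 0]}, {"dp": [0, 0, 0], "rotation": [0, 0, 0]}])

```text
t: 10.77
eef_pos: [0.5617, -0.1203, 0.2885]
ee_rot: [-1.556, 0.007, 1.372]
force: [-0.1, 0.5, 0.1]
width: 0.0874
```

Run:
```python
from h import *
import pickle
s=arm.get_state(); f=arm.grab_frame('wrist'); save(f,'w4.png'); pickle.dump((s,f),open('w4.pkl','wb'))
print(s['eef_pos'],s['ee_rot'],s['qd'].round(3))
```

```text
[ 0.56170251 -0.12034657  0.28847978] [-1.55595031  0.00714043  1.37220186] [-0.045  0.023 -0.004  0.004  0.002  0.011]
```

View pics/w4.png

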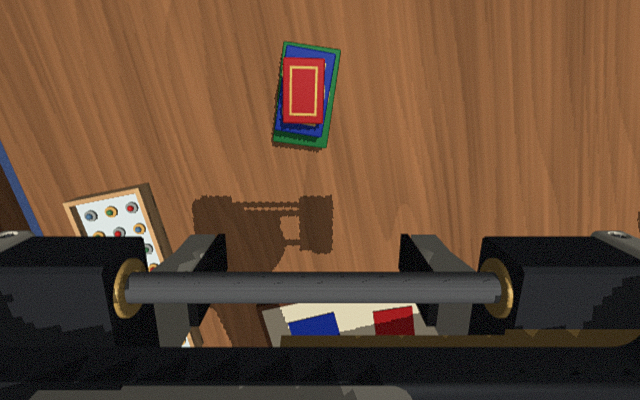

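The stack is at (305,95), with red on top (284–325, 57–125), blue under it and green at the bottom. I'll measure each top face at its own height.

```bash
cat > stack.py <<'E'
from h import *
import pickle,sys
s,f=pickle.load(open(sys.argv[1],'rb')); T=T_of(f,s); P=cloud(f,T)
x0,y0,rad=map(float,sys.argv[2:5]); items=[a.split(':') for a in sys.argv[5:]]
for c,z in items:
    z=float(z); hsv=cv2.cvtColor(f['pixels'],cv2.COLOR_RGB2HSV).astype(int)
    m=(abs(P[...,2]-z)<.004)&(np.hypot(P[...,0]-x0,P[...,1]-y0)<rad)&(hsv[...,1]>100); m[235:]=0
    if c!='any': m&=hues(f)[c]|((hsv[...,0]>10)&(hsv[...,0]<35))
    m=cv2.morphologyEx(m.astype(np.uint8),cv2.MORPH_OPEN,np.ones((2,2)))
    uv=np.argwhere(m)[:,::-1]; 
    if len(uv)<20: print(c,'few',len(uv)); continue
    W=(ray(f,uv,z,T)*1000).astype(np.float32); r=cv2.minAreaRect(cv2.convexHull(W)); 
    L=r[2] if r[1][0]>r[1][1] else r[2]+90
    print(c,len(uv),'zmed',np.median(P[m>0][:,2]).round(4),np.round(r[0],1),np.round(r[1],1),'long axis',round(L,1))
E
python3 stack.py w4.pkl .55 -.19 .09 red:.122 blue:.086 green:.046
python3 - <<'E'
from h import *
import pickle
s,f=pickle.load(open('w4.pkl','rb'))
cv2.imwrite('pics/c4.png',cv2.resize(cv2.cvtColor(f['pixels'][30:165,250:365],cv2.COLOR_RGB2BGR),None,fx=4.4,fy=4.4,interpolation=cv2.INTER_NEAREST))
E
```

```text
red 2544 zmed 0.1215 [ 551.  -199.9] [56.6 36.6] long axis 77.4
blue 1253 zmed 0.0851 [ 550.6 -199.1] [82.6 49.1] long axis 68.9
green 1239 zmed 0.045 [ 550.  -195.2] [109.3  63.5] long axis 71.0
```

View pics/c4.png

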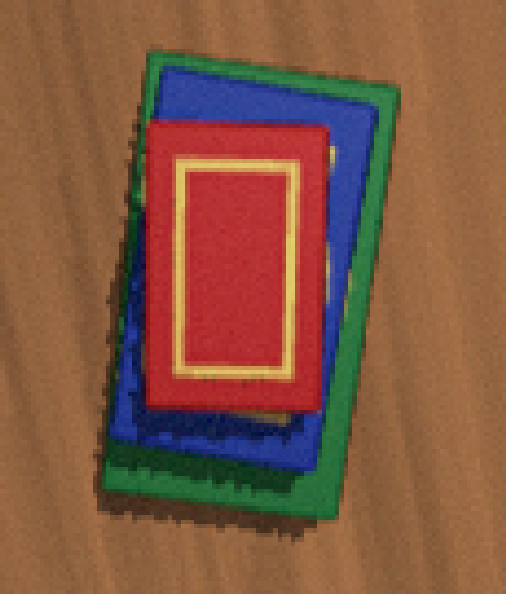

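Run:
```python
from h import *
plan([.551,-.1999,.15],77.4,step=25)
```

```text
from [ 561.6 -119.9  288.3] rpy [-89.13   0.41  78.66] d [ -10.6  -80.  -138.3] rows 7 t 10.82 w 87.9 F [-0.1  0.6  0.7]
dp [-11.4, 19.8, -1.1] rot [-0.12, 0.18, -0.06]
dp [-11.4, 19.8, -1.1] rot [-0.12, 0.18, -0.06]
dp [-11.4, 19.8, -1.0] rot [-0.12, 0.18, -0.06]
dp [-11.4, 19.8, -1.0] rot [-0.12, 0.18, -0.06]
dp [-11.4, 19.8, -1.0] rot [-0.12, 0.18, -0.06]
dp [-11.4, 19.8, -1.0] rot [-0.12, 0.18, -0.06]
dp [-11.5, 19.8, -1.0] rot [-0.12, 0.18, -0.06]
```

Emit:
move_arm(deltas=[{"dp": [-14, 20, -1], "rotation": [-0.2, 0.2, -0.1]}, {"dp": [-14, 22, -1], "rotation": [-0.2, 0.2, -0.1]}, {"dp": [-14, 22, -1], "rotation": [-0.2, 0.2, -0.1]}, {"dp": [-14, 22, -1], "rotation": [-0.2, 0.2, -0.1]}, {"dp": [-14, 20, -1], "rotation": [-0.1, 0.2, -0.1]}])

```text
t: 11.23
eef_pos: [0.5559, -0.1856, 0.1822]
ee_rot: [-1.58, -0.004, 1.365]
force: [0.1, 0.5, -1.0]
width: 0.0875
```

Emit:
move_arm(deltas=[{"dp": [-6, 14, -1], "rotation": [0, 0.2, 0]}, {"dp": [0, 5, 0], "rotation": [0, 0, 0]}, {"dp": [0, 0, 0], "rotation": [0, 0, 0]}])

```text
t: 11.48
eef_pos: [0.5529, -0.1902, 0.1566]
ee_rot: [-1.571, -0.003, 1.363]
force: [0.1, 0.2, -0.0]
width: 0.0875
```

Run:
```python
from h import *
plan([.551,-.1999,.15],77.4,n=1)
```

```text
from [ 552.9 -190.2  156.6] rpy [-90.03  -0.18  78.08] d [-1.9 -9.7 -6.6] rows 1 t 11.48 w 87.5 F [ 0.1  0.2 -0. ]
dp [-9.9, 6.6, -0.2] rot [0.03, 0.68, 0.18]
```

Emit:
move_arm(deltas=[{"dp": [-10, 7, 0], "rotation": [0, 0.7, 0.2]}, {"dp": [0, 10, 0], "rotation": [0, 0, 0]}, {"dp": [0, 0, 0], "rotation": [0, 0, 0]}])

```text
t: 11.73
eef_pos: [0.5524, -0.1981, 0.14]
ee_rot: [-1.573, 0.0, 1.353]
force: [-0.2, 0.4, -0.9]
width: 0.0878
```

Run:
```python
from h import *
plan([.551,-.1999,.091],77.4,step=10)
```

```text
from [ 552.4 -198.1  140. ] rpy [-9.014e+01  3.000e-02  7.754e+01] d [ -1.4  -1.8 -49. ] rows 5 t 11.73 w 87.8 F [-0.2  0.4 -0.9]
dp [-0.4, 9.8, 0.2] rot [0.03, 0.03, -0.01]
dp [-0.4, 9.8, 0.2] rot [0.03, 0.03, -0.01]
dp [-0.4, 9.8, 0.2] rot [0.03, 0.03, -0.01]
dp [-0.4, 9.8, 0.2] rot [0.03, 0.03, -0.01]
dp [-0.4, 9.8, 0.2] rot [0.03, 0.03, -0.01]
```

Emit:
move_arm(deltas=[{"dp": [-1, 10, 1], "rotation": [0, 0, 0]}, {"dp": [-0.5, 12, 0.5], "rotation": [0, 0, 0]}, {"dp": [0, 10, 0], "rotation": [0, 0, 0]}, {"dp": [0, 7, 0], "rotation": [0, 0, 0]}, {"dp": [0, 0, 0], "rotation": [0, 0, 0]}])

```text
t: 12.15
eef_pos: [0.5525, -0.1981, 0.1]
ee_rot: [-1.578, -0.0, 1.356]
force: [-0.0, 0.8, 0.6]
width: 0.0877
```

Run:
```python
from h import *
plan([.551,-.1999,.091],77.4,n=1)
```

```text
from [ 552.5 -198.1  100. ] rpy [-9.040e+01 -1.000e-02  7.768e+01] d [-1.5 -1.8 -9. ] rows 1 t 12.15 w 87.7 F [-0.   0.8  0.6]
dp [-2.1, 9.0, 1.2] rot [0.4, 0.28, 0.01]
```

Emit:
move_arm(deltas=[{"dp": [-2, 5, 1], "rotation": [0.4, 0.3, 0]}, {"dp": [0, 4, 0], "rotation": [0, 0, 0]}, {"dp": [0, 0, 0], "rotation": [0, 0, 0]}])

```text
t: 12.4
eef_pos: [0.5514, -0.1998, 0.0904]
ee_rot: [-1.57, -0.0, 1.35]
force: [-0.8, -0.6, 0.2]
width: 0.0875
```

Run:
```python
from h import *
plan([.551,-.1999,.091],77.4,n=1)
```

```text
from [ 551.4 -199.8   90.4] rpy [-89.98  -0.    77.38] d [-0.4 -0.1  0.6] rows 1 t 12.4 w 87.5 F [-0.8 -0.6  0.2]
dp [-0.2, -0.6, 0.4] rot [-0.02, -0.02, 0.0]
```

Excellent alignment; closing on red.

Emit:
move_arm(deltas=[{"dp": [0, -0.5, 0], "rotation": [0, 0, 0]}, {"dp": [0, 0, 0], "rotation": [0, 0, 0]}, {"dp": [0, 0, 0], "rotation": [0, 0, 0]}, {"dp": [0, 0, 0], "rotation": [0, 0, 0]}, {"dp": [0, 0, 0], "rotation": [0, 0, 0]}], jaw=255, squeeze=12)

```text
t: 12.82
eef_pos: [0.5522, -0.2001, 0.0919]
ee_rot: [-1.572, -0.0, 1.35]
force: [0.7, -0.3, 0.8]
width: 0.0599
```

Emit:
move_arm(deltas=[{"dp": [0, 0, 0], "rotation": [0, 0, 0]}, {"dp": [0, 0, 0], "rotation": [0, 0, 0]}, {"dp": [0, 0, 0], "rotation": [0, 0, 0]}, {"dp": [0, 0, 0], "rotation": [0, 0, 0]}, {"dp": [0, 0, 0], "rotation": [0, 0, 0]}])

```text
t: 13.23
eef_pos: [0.5524, -0.2001, 0.0925]
ee_rot: [-1.573, -0.0, 1.35]
force: [0.3, 0.0, -0.5]
width: 0.038
```

Emit:
move_arm(deltas=[{"dp": [0, 0, 0], "rotation": [0, 0, 0]}, {"dp": [0, 0, 0], "rotation": [0, 0, 0]}], squeeze=20)

```text
t: 13.4
eef_pos: [0.5524, -0.2001, 0.0925]
ee_rot: [-1.573, -0.0, 1.35]
force: [0.5, -0.9, 0.3]
width: 0.0379
```

Emit:
move_arm(deltas=[{"dp": [0, -3, 0], "rotation": [0, 0, 0]}, {"dp": [0, -6, 0], "rotation": [0, 0, 0]}, {"dp": [0, -12, 0], "rotation": [0, 0, 0]}, {"dp": [0, -20, 0], "rotation": [0, 0, 0]}, {"dp": [0, -10, 0], "rotation": [0, 0, 0]}])

```text
t: 13.82
eef_pos: [0.5496, -0.1997, 0.1427]
ee_rot: [-1.565, 0.0, 1.35]
force: [0.7, 0.3, -1.5]
width: 0.0379
```

Run:
```python
from h import *
plan([.489,.1604,.13],88,step=30)
```

```text
from [ 549.6 -199.7  142.7] rpy [-8.968e+01  2.000e-02  7.733e+01] d [-60.6 360.1 -12.7] rows 13 t 13.82 w 37.9 F [ 0.7  0.3 -1.5]
dp [26.0, 1.0, 10.6] rot [-0.02, -0.82, 0.0]
dp [26.2, 1.0, 10.2] rot [-0.02, -0.82, 0.0]
dp [26.3, 1.0, 9.9] rot [-0.02, -0.82, 0.0]
dp [26.4, 1.0, 9.5] rot [-0.02, -0.82, 0.0]
dp [26.6, 1.0, 9.1] rot [-0.02, -0.82, 0.0]
dp [26.7, 1.0, 8.7] rot [-0.02, -0.82, 0.0]
dp [26.8, 1.0, 8.3] rot [-0.02, -0.82, 0.0]
dp [26.9, 1.0, 8.0] rot [-0.02, -0.82, 0.0]
dp [27.0, 1.0, 7.6] rot [-0.02, -0.82, 0.0]
dp [27.2, 1.0, 7.2] rot [-0.02, -0.82, 0.0]
dp [27.3, 1.0, 6.8] rot [-0.02, -0.82, 0.0]
dp [27.3, 1.0, 6.4] rot [-0.02, -0.82, 0.0]
dp [27.4, 1.0, 6.0] rot [-0.02, -0.82, 0.0]
```

Emit:
move_arm(deltas=[{"dp": [15, 0, 6], "rotation": [0, -0.8, 0]}, {"dp": [26, 0, 10], "rotation": [0, -0.8, 0]}, {"dp": [28, 0, 10], "rotation": [0, -0.8, 0]}, {"dp": [28, 1, 10], "rotation": [0, -0.8, 0]}, {"dp": [28, 1, 10], "rotation": [0, -0.8, 0]}])

```text
t: 14.23
eef_pos: [0.53, -0.0688, 0.1453]
ee_rot: [-1.572, -0.001, 1.414]
force: [0.4, 0.9, -2.0]
width: 0.0378
```

Emit:
move_arm(deltas=[{"dp": [28, 1, 9], "rotation": [0, -0.8, 0]}, {"dp": [28, 1, 8], "rotation": [0, -0.8, 0]}, {"dp": [28, 1, 8], "rotation": [0, -0.8, 0]}, {"dp": [28, 1, 8], "rotation": [0, -0.8, 0]}, {"dp": [28, 1, 7], "rotation": [0, -0.8, 0]}])

```text
t: 14.65
eef_pos: [0.5059, 0.0821, 0.1423]
ee_rot: [-1.575, -0.003, 1.486]
force: [-0.0, -0.4, -0.6]
width: 0.0379
```

Emit:
move_arm(deltas=[{"dp": [28, 1, 7], "rotation": [0, -0.8, 0]}, {"dp": [28, 1, 6], "rotation": [0, -0.8, 0]}, {"dp": [25, 1, 5], "rotation": [0, -0.8, 0]}, {"dp": [12, 1, 2], "rotation": [0, -0.5, 0]}, {"dp": [0, 0, 0], "rotation": [0, 0, 0]}])

```text
t: 15.07
eef_pos: [0.4902, 0.1859, 0.1402]
ee_rot: [-1.578, -0.005, 1.545]
force: [-0.6, -1.2, -1.2]
width: 0.0382
```

Run:
```python
from h import *
plan([.489,.1604,.04],88,step=30)
```

```text
from [490.2 185.9 140.2] rpy [-90.4   -0.31  88.53] d [  -1.2  -25.5 -100.2] rows 4 t 15.07 w 38.2 F [-0.6 -1.2 -1.2]
dp [-6.5, 25.0, 0.3] rot [0.1, 0.13, 0.08]
dp [-6.5, 25.0, 0.2] rot [0.1, 0.13, 0.08]
dp [-6.4, 25.0, 0.2] rot [0.1, 0.13, 0.08]
dp [-6.4, 25.0, 0.1] rot [0.1, 0.13, 0.08]
```

Emit:
move_arm(deltas=[{"dp": [-10, 10, 0], "rotation": [0.2, 0.2, 0.2]}, {"dp": [-12, 20, 0], "rotation": [0.1, 0.2, 0.1]}, {"dp": [-3, 22, 0], "rotation": [0.1, 0.1, 0]}, {"dp": [0, 18, 0], "rotation": [0, 0, 0]}, {"dp": [0, 0, 0], "rotation": [0, 0, 0]}])

```text
t: 15.48
eef_pos: [0.4898, 0.1567, 0.068]
ee_rot: [-1.572, -0.002, 1.535]
force: [-1.1, 0.4, -1.9]
width: 0.0377
```

Run:
```python
from h import *
plan([.489,.1604,.04],88,n=2)
```

```text
from [489.8 156.7  68. ] rpy [-90.08  -0.1   87.96] d [ -0.8   3.7 -28. ] rows 2 t 15.48 w 37.7 F [-1.1  0.4 -1.9]
dp [1.8, 14.0, 0.5] rot [0.04, -0.02, 0.05]
dp [1.8, 14.0, 0.5] rot [0.04, -0.02, 0.05]
```

Emit:
move_arm(deltas=[{"dp": [3, 14, 0.5], "rotation": [0, 0, 0]}, {"dp": [1, 14, 0.5], "rotation": [0, 0, 0]}, {"dp": [0, 5, 0], "rotation": [0, 0, 0]}, {"dp": [0, 0, 0], "rotation": [0, 0, 0]}])

```text
t: 15.82
eef_pos: [0.4894, 0.1557, 0.0347]
ee_rot: [-1.571, 0.0, 1.53]
force: [-0.5, 0.5, -1.2]
width: 0.0377
```

Run:
```python
from h import *
import pickle
plan([.489,.1604,.0215],88,n=2)
s=arm.get_state(); f=arm.grab_frame('wrist'); save(f,'w5.png'); pickle.dump((s,f),open('w5.pkl','wb'))
```

```text
from [489.4 155.7  34.7] rpy [-8.999e+01  2.000e-02  8.767e+01] d [ -0.4   4.7 -13.2] rows 2 t 15.82 w 37.7 F [-0.5  0.5 -1.2]
dp [2.3, 6.6, 0.3] rot [-0.0, -0.17, -0.01]
dp [2.3, 6.6, 0.3] rot [-0.0, -0.17, -0.01]
```

View pics/w5.png

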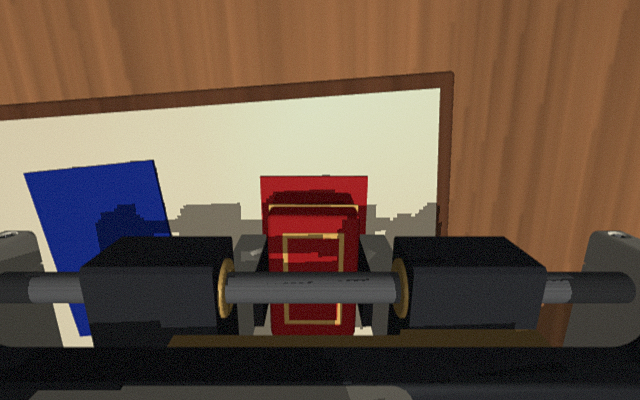

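The red box (268–358, 205–335) hangs centred and aligned over the red mat. I'll correct along its length, then lower it.

Emit:
move_arm(deltas=[{"dp": [5, 2, 0.5], "rotation": [0, -0.3, 0]}, {"dp": [0, 4, 0], "rotation": [0, 0, 0]}, {"dp": [0, 0, 0], "rotation": [0, 0, 0]}])

```text
t: 16.12
eef_pos: [0.4908, 0.1614, 0.0313]
ee_rot: [-1.574, -0.002, 1.535]
force: [0.2, 0.5, -2.4]
width: 0.0379
```

Run:
```python
from h import *
plan([.489,.1604,.0215],88,n=1)
```

```text
from [490.8 161.4  31.3] rpy [-90.18  -0.11  87.97] d [-1.8 -1.  -9.8] rows 1 t 16.12 w 37.9 F [ 0.2  0.5 -2.4]
dp [-1.0, 9.8, 1.8] rot [0.18, -0.03, 0.11]
```

Emit:
move_arm(deltas=[{"dp": [-1, 3, 2], "rotation": [0.2, 0, 0.1]}, {"dp": [0, 3, 0], "rotation": [0, 0, 0]}, {"dp": [0, 2, 0], "rotation": [0, 0, 0]}, {"dp": [0, 0.5, 0], "rotation": [0, 0, 0]}])

```text
t: 16.45
eef_pos: [0.4893, 0.1613, 0.0234]
ee_rot: [-1.572, -0.002, 1.536]
force: [0.5, 0.5, -1.0]
width: 0.0377
```

Run:
```python
from h import *
plan([.489,.1604,.0215],88,n=1)
```

```text
from [489.3 161.3  23.4] rpy [-90.08  -0.1   88.03] d [-0.3 -0.9 -1.9] rows 1 t 16.45 w 37.7 F [ 0.5  0.5 -1. ]
dp [-0.9, 1.9, 0.3] rot [0.08, 0.03, 0.1]
```

Emit:
move_arm(deltas=[{"dp": [-0.9, 1, 0.3], "rotation": [0.1, 0, 0.1]}, {"dp": [0, 1, 0], "rotation": [0, 0, 0]}])

```text
t: 16.62
eef_pos: [0.4888, 0.1603, 0.0214]
ee_rot: [-1.57, 0.001, 1.537]
force: [-7.3, 0.2, 20.7]
width: 0.0377
```

Emit:
move_arm(deltas=[{"dp": [0, 1, 0], "rotation": [0, 0, 0]}, {"dp": [0, 0.5, 0], "rotation": [0, 0, 0]}])

```text
t: 16.78
eef_pos: [0.4889, 0.1603, 0.0214]
ee_rot: [-1.57, 0.001, 1.537]
force: [-1.5, -0.2, -0.2]
width: 0.038
```

Emit:
move_arm(deltas=[{"dp": [0, 0, 0], "rotation": [0, 0, 0]}, {"dp": [0, 0, 0], "rotation": [0, 0, 0]}, {"dp": [0, 0, 0], "rotation": [0, 0, 0]}, {"dp": [0, 0, 0], "rotation": [0, 0, 0]}, {"dp": [0, 0, 0], "rotation": [0, 0, 0]}], jaw=0)

```text
t: 17.2
eef_pos: [0.4897, 0.1608, 0.0219]
ee_rot: [-1.572, -0.0, 1.538]
force: [0.2, -0.4, 0.9]
width: 0.0653
```

Emit:
move_arm(deltas=[{"dp": [0, 0, 0], "rotation": [0, 0, 0]}, {"dp": [0, -4, 0], "rotation": [0, 0, 0]}, {"dp": [0, -10, 0], "rotation": [0, 0, 0]}, {"dp": [0, -25, 0], "rotation": [0, 0, 0]}, {"dp": [0, -38, 0], "rotation": [0, 0, 0]}])

```text
t: 17.62
eef_pos: [0.4854, 0.1578, 0.0953]
ee_rot: [-1.56, 0.009, 1.536]
force: [0.4, 0.8, -0.6]
width: 0.0874
```

Emit:
move_arm(deltas=[{"dp": [10, -40, -5], "rotation": [0, 0, 0]}, {"dp": [15, -40, -10], "rotation": [0, 0, 0]}, {"dp": [20, -40, -12], "rotation": [0, 0, 0]}, {"dp": [20, -40, -12], "rotation": [0, 0, 0]}, {"dp": [10, -10, -8], "rotation": [0, 0, 0]}])

```text
t: 18.03
eef_pos: [0.5322, 0.2251, 0.2684]
ee_rot: [-1.566, 0.005, 1.535]
force: [0.7, 0.3, 0.2]
width: 0.0872
```

```bash
python3 - <<'E'
from h import *
import pickle
s=arm.get_state(); f=arm.grab_frame('wrist'); save(f,'w6.png'); pickle.dump((s,f),open('w6.pkl','wb'))
plan([.565,-.12,.27],70)
E
python3 stack.py w6.pkl .489 .16 .06 red:.051 ; python3 mats.py w6.pkl
```

```text
from [533.7 226.5 268.5] rpy [-89.82   0.22  87.99] d [  31.3 -346.5    1.5] rows 9 t 18.08 w 87.6 F [3.8 2.6 4.2]
dp [-38.4, -0.0, -4.8] rot [-0.02, 2.0, -0.03]
dp [-38.2, -0.0, -6.2] rot [-0.02, 2.0, -0.03]
dp [-37.9, -0.1, -7.5] rot [-0.02, 2.0, -0.03]
dp [-37.6, -0.1, -8.8] rot [-0.02, 2.0, -0.03]
dp [-37.3, -0.1, -10.1] rot [-0.02, 2.0, -0.03]
dp [-36.9, -0.1, -11.4] rot [-0.02, 2.0, -0.03]
dp [-36.5, -0.1, -12.7] rot [-0.02, 2.0, -0.03]
dp [-36.1, -0.1, -14.0] rot [-0.02, 2.0, -0.03]
dp [-35.5, -0.1, -15.2] rot [-0.02, 2.0, -0.03]
red 1871 zmed 0.0505 [487.9 159.6] [56.9 37.5] long axis 87.7
red 3105.5 (323, 71, 50, 67) [488.8 160.2] [74.5 55.9] 88.1
  corners [[371, 71], [369, 137], [323, 137], [324, 71]] [[460.9, 123.8], [462.3, 198.3], [517.4, 196.4], [514.3, 122.0]]
green 3845.5 (320, 170, 70, 65) [478.3 285.2] [82.3 85.8] 4.8
  corners [[385, 170], [389, 234], [327, 234], [320, 178]] [[442.1, 239.4], [434.8, 324.6], [515.4, 321.6], [522.4, 246.7]]
blue 5130.5 (212, 62, 71, 95) [604.3 163. ] [ 68.8 102.2] 3.5
  corners [[271, 62], [282, 151], [227, 156], [212, 68]] [[573.9, 110.4], [567.4, 211.5], [634.5, 215.3], [641.1, 114.5]]
```

View pics/w6.png

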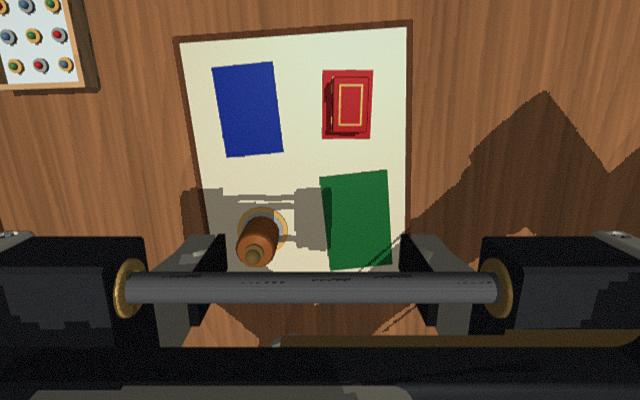

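The red box sits square in the red mat, about 1 mm off centre and 0.3° off in angle. Next is the blue box.

Emit:
move_arm(deltas=[{"dp": [-38, 0, -5], "rotation": [0, 2, 0]}, {"dp": [-38, 0, -6], "rotation": [0, 2, 0]}, {"dp": [-38, 0, -8], "rotation": [0, 2, 0]}, {"dp": [-38, 0, -9], "rotation": [0, 2, 0]}, {"dp": [-38, 0, -10], "rotation": [0, 2, 0]}])

```text
t: 18.5
eef_pos: [0.5525, 0.0351, 0.2749]
ee_rot: [-1.574, -0.001, 1.367]
force: [0.8, 0.2, 0.4]
width: 0.0876
```

Emit:
move_arm(deltas=[{"dp": [-38, 0, -11], "rotation": [0, 2, 0]}, {"dp": [-37, 0, -13], "rotation": [0, 2, 0]}, {"dp": [-37, 0, -14], "rotation": [0, 2, 0]}, {"dp": [-30, 0, -14], "rotation": [0, 2, 0]}, {"dp": [0, 0, 0], "rotation": [0, 1, 0]}])

```text
t: 18.92
eef_pos: [0.5636, -0.1287, 0.2797]
ee_rot: [-1.576, -0.002, 1.198]
force: [1.2, 1.3, 0.6]
width: 0.0876
```

Emit:
move_arm(deltas=[{"dp": [0, 0, 0], "rotation": [0, 0, 0]}])

```text
t: 19.0
eef_pos: [0.5631, -0.1305, 0.2803]
ee_rot: [-1.576, -0.002, 1.194]
force: [0.1, -0.0, -0.7]
width: 0.0876
```

```bash
python3 - <<'E'
from h import *
import pickle
s=arm.get_state(); f=arm.grab_frame('wrist'); save(f,'w7.png'); pickle.dump((s,f),open('w7.pkl','wb'))
plan([.5506,-.1991,.12],68.9,step=25)
E
python3 stack.py w7.pkl .55 -.19 .09 blue:.086 green:.046
```

```text
from [ 563.1 -130.1  280.4] rpy [-90.31  -0.13  68.52] d [ -12.5  -69.  -160.4] rows 8 t 19.05 w 87.3 F [ 0.4  0.8 -0.2]
dp [-8.6, 20.0, -1.6] rot [0.04, -0.05, 0.02]
dp [-8.6, 20.0, -1.6] rot [0.04, -0.05, 0.02]
dp [-8.6, 20.0, -1.6] rot [0.04, -0.05, 0.02]
dp [-8.6, 20.0, -1.6] rot [0.04, -0.05, 0.02]
dp [-8.6, 20.0, -1.6] rot [0.04, -0.05, 0.02]
dp [-8.6, 20.0, -1.6] rot [0.04, -0.05, 0.02]
dp [-8.6, 20.0, -1.6] rot [0.04, -0.05, 0.02]
dp [-8.6, 20.0, -1.6] rot [0.04, -0.05, 0.02]
blue 3795 zmed 0.0854 [ 550.9 -199.1] [82.2 48.6] long axis 69.1
green 1260 zmed 0.045 [ 550.1 -195.1] [109.2  63.5] long axis 70.9
```

View pics/w7.png

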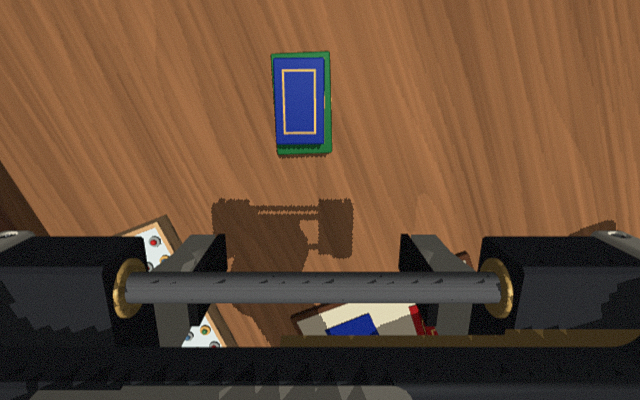

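Emit:
move_arm(deltas=[{"dp": [-12, 20, -1.5], "rotation": [0, 0, 0]}, {"dp": [-14, 25, -1.5], "rotation": [0, 0, 0]}, {"dp": [-14, 27, -1.5], "rotation": [0, 0, 0]}, {"dp": [-14, 27, -2], "rotation": [0, 0, 0]}, {"dp": [-10, 25, -2], "rotation": [0, 0, 0]}])

```text
t: 19.47
eef_pos: [0.5535, -0.189, 0.1619]
ee_rot: [-1.592, -0.008, 1.209]
force: [0.8, 0.6, 0.4]
width: 0.0878
```

Emit:
move_arm(deltas=[{"dp": [-3, 15, -1], "rotation": [0, 0, 0]}, {"dp": [0, 5, 0], "rotation": [0, 0, 0]}, {"dp": [0, 0, 0], "rotation": [0, 0, 0]}])

```text
t: 19.72
eef_pos: [0.5502, -0.1898, 0.1364]
ee_rot: [-1.583, -0.006, 1.213]
force: [-0.3, 0.1, 0.6]
width: 0.0876
```

Run:
```python
from h import *
plan([.5509,-.1991,.1],69.1,n=1)
```

```text
from [ 550.2 -189.8  136.4] rpy [-90.73  -0.37  69.5 ] d [  0.7  -9.3 -36.4] rows 1 t 19.72 w 87.6 F [-0.3  0.1  0.6]
dp [-8.7, 36.4, -3.5] rot [0.72, 0.4, 0.37]
```

Emit:
move_arm(deltas=[{"dp": [-9, 12, -3.5], "rotation": [0.7, 0.4, 0.4]}, {"dp": [0, 16, 0], "rotation": [0, 0, 0]}, {"dp": [0, 8, 0], "rotation": [0, 0, 0]}, {"dp": [0, 0, 0], "rotation": [0, 0, 0]}])

```text
t: 20.05
eef_pos: [0.5543, -0.1961, 0.1046]
ee_rot: [-1.577, -0.001, 1.213]
force: [-0.8, 0.4, 0.9]
width: 0.0881
```

Run:
```python
from h import *
plan([.5509,-.1991,.053],69.1,n=1)
```

```text
from [ 554.3 -196.1  104.6] rpy [-9.037e+01 -3.000e-02  6.951e+01] d [ -3.4  -3.  -51.6] rows 1 t 20.05 w 88.1 F [-0.8  0.4  0.9]
dp [-4.0, 51.6, 2.5] rot [0.37, 0.41, 0.03]
```

Emit:
move_arm(deltas=[{"dp": [-4, 8, 2.5], "rotation": [0.4, 0.4, 0]}, {"dp": [0, 12, 0], "rotation": [0, 0, 0]}, {"dp": [0, 14, 0], "rotation": [0, 0, 0]}, {"dp": [0, 10, 0], "rotation": [0, 0, 0]}, {"dp": [0, 0, 0], "rotation": [0, 0, 0]}])

```text
t: 20.47
eef_pos: [0.5538, -0.1975, 0.064]
ee_rot: [-1.577, -0.003, 1.209]
force: [-1.1, 0.2, -0.2]
width: 0.0878
```

Run:
```python
from h import *
plan([.5509,-.1991,.053],69.1,n=1)
```

```text
from [ 553.8 -197.5   64. ] rpy [-90.37  -0.15  69.29] d [ -2.9  -1.6 -11. ] rows 1 t 20.47 w 87.8 F [-1.1  0.2 -0.2]
dp [-2.5, 11.0, 2.2] rot [0.37, 0.19, 0.15]
```

Emit:
move_arm(deltas=[{"dp": [-2.5, 5, 2.2], "rotation": [0.4, 0.2, 0.1]}, {"dp": [0, 5, 0], "rotation": [0, 0, 0]}, {"dp": [0, 0, 0], "rotation": [0, 0, 0]}])

```text
t: 20.72
eef_pos: [0.5514, -0.1992, 0.0547]
ee_rot: [-1.571, -0.001, 1.206]
force: [0.5, 0.1, -0.4]
width: 0.0876
```

Run:
```python
from h import *
plan([.5509,-.1991,.053],69.1,n=1)
```

```text
from [ 551.4 -199.2   54.7] rpy [-9.001e+01 -6.000e-02  6.910e+01] d [-0.5  0.1 -1.7] rows 1 t 20.72 w 87.6 F [ 0.5  0.1 -0.4]
dp [-0.1, 1.7, 0.5] rot [0.01, 0.0, 0.06]
```

Emit:
move_arm(deltas=[{"dp": [0, 1.5, 0.5], "rotation": [0, 0, 0]}, {"dp": [0, 0, 0], "rotation": [0, 0, 0]}, {"dp": [0, 0, 0], "rotation": [0, 0, 0]}, {"dp": [0, 0, 0], "rotation": [0, 0, 0]}, {"dp": [0, 0, 0], "rotation": [0, 0, 0]}], jaw=255, squeeze=12)

```text
t: 21.13
eef_pos: [0.5517, -0.1992, 0.0543]
ee_rot: [-1.573, -0.001, 1.206]
force: [-0.5, -0.2, 0.1]
width: 0.06
```

Emit:
move_arm(deltas=[{"dp": [0, 0, 0], "rotation": [0, 0, 0]}, {"dp": [0, 0, 0], "rotation": [0, 0, 0]}, {"dp": [0, 0, 0], "rotation": [0, 0, 0]}, {"dp": [0, 0, 0], "rotation": [0, 0, 0]}])

```text
t: 21.47
eef_pos: [0.5519, -0.1992, 0.0547]
ee_rot: [-1.573, -0.002, 1.206]
force: [0.4, -1.1, -0.4]
width: 0.05
```

Emit:
move_arm(deltas=[{"dp": [0, 0, 0], "rotation": [0, 0, 0]}, {"dp": [0, 0, 0], "rotation": [0, 0, 0]}], squeeze=25)

```text
t: 21.63
eef_pos: [0.5519, -0.1992, 0.0546]
ee_rot: [-1.573, -0.002, 1.206]
force: [1.1, -0.8, -0.9]
width: 0.05
```

Emit:
move_arm(deltas=[{"dp": [0, -3, 0], "rotation": [0, 0, 0]}, {"dp": [0, -6, 0], "rotation": [0, 0, 0]}, {"dp": [0, -12, 0], "rotation": [0, 0, 0]}, {"dp": [0, -22, 0], "rotation": [0, 0, 0]}, {"dp": [0, -25, 0], "rotation": [0, 0, 0]}])

```text
t: 22.05
eef_pos: [0.5461, -0.1984, 0.1186]
ee_rot: [-1.559, 0.001, 1.204]
force: [0.4, 0.1, -2.6]
width: 0.0501
```

Run:
```python
from h import *
plan([.6042,.1632,.12],93.5,step=30)
```

```text
from [ 546.1 -198.4  118.6] rpy [-8.93e+01  8.00e-02  6.90e+01] d [ 58.1 361.6   1.4] rows 13 t 22.05 w 50.1 F [ 0.4  0.1 -2.6]
dp [27.6, -0.1, 5.8] rot [-0.05, -1.89, 0.01]
dp [27.7, -0.1, 4.9] rot [-0.05, -1.89, 0.01]
dp [27.9, -0.1, 4.0] rot [-0.05, -1.89, 0.01]
dp [28.0, -0.1, 3.1] rot [-0.05, -1.89, 0.01]
dp [28.1, -0.1, 2.1] rot [-0.05, -1.89, 0.01]
dp [28.1, -0.1, 1.2] rot [-0.05, -1.89, 0.01]
dp [28.2, -0.1, 0.3] rot [-0.05, -1.89, 0.01]
dp [28.2, -0.1, -0.6] rot [-0.05, -1.89, 0.01]
dp [28.1, -0.1, -1.6] rot [-0.05, -1.89, 0.01]
dp [28.1, -0.1, -2.5] rot [-0.05, -1.89, 0.01]
dp [28.0, -0.1, -3.4] rot [-0.05, -1.89, 0.01]
dp [27.8, -0.1, -4.3] rot [-0.05, -1.89, 0.01]
dp [27.7, -0.1, -5.3] rot [-0.05, -1.89, 0.01]
```

Emit:
move_arm(deltas=[{"dp": [15, 0, 5], "rotation": [-0.1, -1.5, 0]}, {"dp": [25, 0, 5], "rotation": [-0.1, -1.9, 0]}, {"dp": [28, 0, 4], "rotation": [-0.1, -1.9, 0]}, {"dp": [28, 0, 3], "rotation": [-0.1, -1.9, 0]}, {"dp": [28, 0, 2], "rotation": [0, -1.9, 0]}])

```text
t: 22.47
eef_pos: [0.5663, -0.075, 0.127]
ee_rot: [-1.574, -0.001, 1.361]
force: [1.0, 0.0, -3.2]
width: 0.0501
```

Emit:
move_arm(deltas=[{"dp": [28, 0, 1], "rotation": [0, -1.9, 0]}, {"dp": [28, 0, 0], "rotation": [0, -1.9, 0]}, {"dp": [28, 0, -1], "rotation": [0, -1.9, 0]}, {"dp": [28, 0, -2], "rotation": [0, -1.9, 0]}, {"dp": [28, 0, -2], "rotation": [0, -1.9, 0]}])

```text
t: 22.88
eef_pos: [0.5886, 0.0699, 0.1292]
ee_rot: [-1.574, -0.001, 1.534]
force: [0.2, -0.1, -2.7]
width: 0.0501
```

Emit:
move_arm(deltas=[{"dp": [28, 0, -3], "rotation": [0, -1.9, 0]}, {"dp": [26, 0, -4], "rotation": [0, -1.9, 0]}, {"dp": [14, 0, -3], "rotation": [0, -1.5, 0]}, {"dp": [0, 0, 0], "rotation": [0, -0.5, 0]}, {"dp": [0, 0, 0], "rotation": [0, 0, 0]}])

```text
t: 23.3
eef_pos: [0.5987, 0.1468, 0.1301]
ee_rot: [-1.573, -0.001, 1.648]
force: [0.8, -0.8, -3.9]
width: 0.0499
```

Run:
```python
from h import *
plan([.6042,.1632,.045],93.5,step=25)
```

```text
from [598.7 146.8 130.1] rpy [-9.014e+01 -7.000e-02  9.443e+01] d [  5.5  16.4 -85.1] rows 4 t 23.3 w 49.9 F [ 0.8 -0.8 -3.9]
dp [3.9, 21.3, -1.6] rot [0.04, 0.23, 0.02]
dp [4.0, 21.3, -1.6] rot [0.04, 0.23, 0.02]
dp [4.0, 21.3, -1.6] rot [0.04, 0.23, 0.02]
dp [4.0, 21.3, -1.6] rot [0.04, 0.23, 0.02]
```

Emit:
move_arm(deltas=[{"dp": [8, 10, -3], "rotation": [0, 0.4, 0]}, {"dp": [8, 18, -3], "rotation": [0, 0.3, 0]}, {"dp": [3, 20, 0], "rotation": [0, 0.2, 0]}, {"dp": [0, 14, 0], "rotation": [0, 0, 0]}, {"dp": [0, 0, 0], "rotation": [0, 0, 0]}])

```text
t: 23.72
eef_pos: [0.6039, 0.1643, 0.0654]
ee_rot: [-1.575, -0.002, 1.623]
force: [0.5, -0.2, -3.1]
width: 0.0497
```

Run:
```python
from h import *
plan([.6042,.1632,.045],93.5,n=1)
```

```text
from [603.9 164.3  65.4] rpy [-90.22  -0.14  92.99] d [  0.3  -1.1 -20.4] rows 1 t 23.72 w 49.7 F [ 0.5 -0.2 -3.1]
dp [-1.2, 20.4, -0.1] rot [0.22, -0.51, 0.14]
```

Emit:
move_arm(deltas=[{"dp": [-1, 10, 0], "rotation": [0.2, -0.5, 0.1]}, {"dp": [0, 10, 0], "rotation": [0, 0, 0]}, {"dp": [0, 4, 0], "rotation": [0, 0, 0]}, {"dp": [0, 0, 0], "rotation": [0, 0, 0]}])

```text
t: 24.05
eef_pos: [0.6041, 0.1611, 0.0391]
ee_rot: [-1.57, 0.0, 1.629]
force: [0.0, -0.4, -2.8]
width: 0.05
```

Run:
```python
from h import *
plan([.6042,.1632,.0236],93.5,n=1)
```

```text
from [604.1 161.1  39.1] rpy [-8.994e+01  2.000e-02  9.331e+01] d [  0.1   2.1 -15.5] rows 1 t 24.05 w 50.0 F [ 0.  -0.4 -2.8]
dp [2.1, 15.5, -0.2] rot [-0.06, -0.19, -0.02]
```

Emit:
move_arm(deltas=[{"dp": [2, 4, 0], "rotation": [0, -0.2, 0]}, {"dp": [0, 5, 0], "rotation": [0, 0, 0]}, {"dp": [0, 2, 0], "rotation": [0, 0, 0]}, {"dp": [0, 0, 0], "rotation": [0, 0, 0]}])

```text
t: 24.38
eef_pos: [0.605, 0.1633, 0.0283]
ee_rot: [-1.572, -0.001, 1.632]
force: [0.4, 0.2, -3.6]
width: 0.0497
```

Run:
```python
from h import *
plan([.6042,.1632,.0236],93.5,n=1)
```

```text
from [605.  163.3  28.3] rpy [-9.007e+01 -3.000e-02  9.350e+01] d [-0.8 -0.1 -4.7] rows 1 t 24.38 w 49.7 F [ 0.4  0.2 -3.6]
dp [-0.1, 4.7, 0.8] rot [0.07, 0.0, 0.03]
```

Emit:
move_arm(deltas=[{"dp": [0, 1.5, 0.8], "rotation": [0, 0, 0]}, {"dp": [0, 1.5, 0], "rotation": [0, 0, 0]}, {"dp": [0, 1, 0], "rotation": [0, 0, 0]}])

```text
t: 24.63
eef_pos: [0.6047, 0.1638, 0.0249]
ee_rot: [-1.573, -0.001, 1.632]
force: [0.1, -0.6, -3.0]
width: 0.0499
```

Emit:
move_arm(deltas=[{"dp": [0, 1, 0], "rotation": [0, 0, 0]}, {"dp": [0, 0.5, 0], "rotation": [0, 0, 0]}])

```text
t: 24.8
eef_pos: [0.6047, 0.1638, 0.0236]
ee_rot: [-1.574, -0.001, 1.633]
force: [-2.8, 0.8, 3.4]
width: 0.0499
```

Emit:
move_arm(deltas=[{"dp": [0, 0.3, 0], "rotation": [0, 0, 0]}, {"dp": [0, 0, 0], "rotation": [0, 0, 0]}, {"dp": [0, 0, 0], "rotation": [0, 0, 0]}, {"dp": [0, 0, 0], "rotation": [0, 0, 0]}, {"dp": [0, 0, 0], "rotation": [0, 0, 0]}], jaw=0)

```text
t: 25.22
eef_pos: [0.6066, 0.1646, 0.0252]
ee_rot: [-1.578, -0.002, 1.633]
force: [0.6, 0.5, 0.0]
width: 0.0775
```

Emit:
move_arm(deltas=[{"dp": [0, 0, 0], "rotation": [0, 0, 0]}, {"dp": [0, -4, 0], "rotation": [0, 0, 0]}, {"dp": [0, -10, 0], "rotation": [0, 0, 0]}, {"dp": [0, -25, 0], "rotation": [0, 0, 0]}, {"dp": [0, -38, 0], "rotation": [0, 0, 0]}])

```text
t: 25.63
eef_pos: [0.6016, 0.1621, 0.0978]
ee_rot: [-1.565, 0.003, 1.632]
force: [-0.2, 0.9, -0.0]
width: 0.0873
```

Emit:
move_arm(deltas=[{"dp": [10, -40, 5], "rotation": [0, 0, 0]}, {"dp": [20, -40, 10], "rotation": [0, 0, 0]}, {"dp": [20, -40, 12], "rotation": [0, 0, 0]}, {"dp": [20, -40, 12], "rotation": [0, 0, 0]}, {"dp": [10, -10, 8], "rotation": [0, 0, 0]}])

```text
t: 26.05
eef_pos: [0.5557, 0.2321, 0.2687]
ee_rot: [-1.572, 0.001, 1.628]
force: [0.5, -0.8, 0.6]
width: 0.0879
```

```bash
python3 - <<'E'
from h import *
import pickle
s=arm.get_state(); f=arm.grab_frame('wrist'); save(f,'w8.png'); pickle.dump((s,f),open('w8.pkl','wb'))
plan([.56,-.12,.25],71)
E
python3 stack.py w8.pkl .489 .16 .06 red:.051; python3 stack.py w8.pkl .604 .163 .07 blue:.055 ; python3 mats.py w8.pkl
```

```text
from [554.9 233.4 269.4] rpy [-9.012e+01 -4.000e-02  9.333e+01] d [   5.1 -353.4  -19.4] rows 9 t 26.1 w 87.4 F [0.1 0.  1.7]
dp [-39.2, 2.1, 1.7] rot [0.01, 2.48, 0.01]
dp [-39.3, 2.1, 0.0] rot [0.01, 2.48, 0.01]
dp [-39.2, 2.1, -1.7] rot [0.01, 2.48, 0.01]
dp [-39.1, 2.1, -3.4] rot [0.01, 2.48, 0.01]
dp [-38.9, 2.1, -5.1] rot [0.01, 2.48, 0.01]
dp [-38.7, 2.1, -6.7] rot [0.01, 2.48, 0.01]
dp [-38.4, 2.1, -8.4] rot [0.01, 2.48, 0.01]
dp [-38.0, 2.1, -10.1] rot [0.01, 2.48, 0.01]
dp [-37.5, 2.2, -11.7] rot [0.01, 2.48, 0.01]
red 1883 zmed 0.0505 [488.2 159.7] [57.6 37.9] long axis 88.0
blue 3453 zmed 0.0544 [603.3 163.2] [49.6 81.8] long axis 93.4
red 3148.5 (346, 66, 57, 72) [489.1 160.1] [75.8 56.4] 87.9
  corners [[354, 66], [402, 71], [392, 137], [346, 133]] [[515.3, 121.6], [460.3, 123.7], [462.4, 198.4], [517.8, 196.9]]
green 3934.5 (339, 172, 67, 63) [478.2 283.9] [81.9 83.1] 4.5
  corners [[405, 172], [401, 234], [339, 234], [339, 173]] [[441.1, 240.0], [435.2, 322.3], [515.7, 327.0], [522.2, 246.1]]
blue 5261.5 (242, 52, 63, 92) [604.4 163. ] [ 68.9 101.9] 3.6
  corners [[303, 52], [304, 143], [248, 143], [242, 52]] [[573.6, 110.3], [567.3, 211.7], [634.6, 215.7], [641.9, 114.3]]
```

View pics/w8.png

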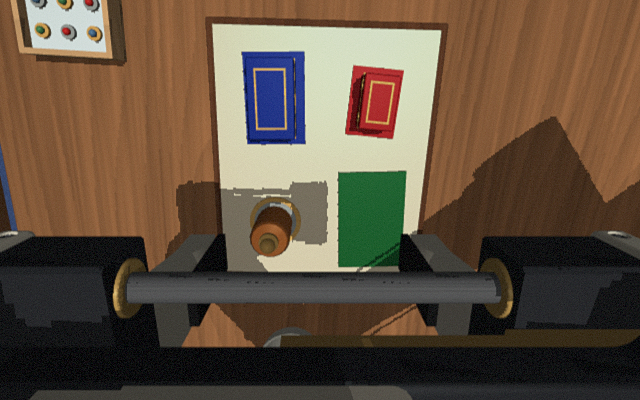

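The blue box sits within 1 mm and 0.1° of its mat. Now the green box.

Emit:
move_arm(deltas=[{"dp": [-39, 2, 2], "rotation": [0, 2.5, 0]}, {"dp": [-39, 2, 0], "rotation": [0, 2.5, 0]}, {"dp": [-39, 2, -2], "rotation": [0, 2.5, 0]}, {"dp": [-39, 2, -3], "rotation": [0, 2.5, 0]}, {"dp": [-39, 2, -5], "rotation": [0, 2.5, 0]}])

```text
t: 26.52
eef_pos: [0.5571, 0.0408, 0.2656]
ee_rot: [-1.581, -0.009, 1.418]
force: [0.3, 0.7, -0.4]
width: 0.0877
```

Emit:
move_arm(deltas=[{"dp": [-39, 2, -7], "rotation": [0, 2.5, 0]}, {"dp": [-38, 2, -8], "rotation": [0, 2.5, 0]}, {"dp": [-38, 2, -10], "rotation": [0, 2.5, 0]}, {"dp": [-32, 2, -10], "rotation": [0, 2.3, 0]}, {"dp": [0, 0, 0], "rotation": [0, 0, 0]}])

```text
t: 26.93
eef_pos: [0.5561, -0.1228, 0.2601]
ee_rot: [-1.583, -0.012, 1.233]
force: [1.1, 0.7, -0.5]
width: 0.0872
```

Emit:
move_arm(deltas=[{"dp": [0, 0, 0], "rotation": [0, 0, 0]}])

```text
t: 27.02
eef_pos: [0.5556, -0.1246, 0.2605]
ee_rot: [-1.584, -0.013, 1.23]
force: [0.3, -0.1, -0.5]
width: 0.0878
```

```bash
python3 - <<'E'
from h import *
import pickle
s=arm.get_state(); f=arm.grab_frame('wrist'); save(f,'w9.png'); pickle.dump((s,f),open('w9.pkl','wb'))
plan([.5501,-.1951,.08],70.9,step=25)
E
python3 stack.py w9.pkl .55 -.19 .09 green:.046
```

```text
from [ 555.6 -124.2  260.6] rpy [-90.73  -0.71  70.52] d [  -5.5  -70.9 -180.6] rows 8 t 27.07 w 87.8 F [ 0.2 -0.7  0.6]
dp [-8.9, 22.5, -2.0] rot [0.09, -0.05, 0.09]
dp [-8.8, 22.5, -2.0] rot [0.09, -0.05, 0.09]
dp [-8.8, 22.5, -2.1] rot [0.09, -0.05, 0.09]
dp [-8.8, 22.5, -2.1] rot [0.09, -0.05, 0.09]
dp [-8.7, 22.5, -2.1] rot [0.09, -0.05, 0.09]
dp [-8.7, 22.5, -2.2] rot [0.09, -0.05, 0.09]
dp [-8.7, 22.5, -2.2] rot [0.09, -0.05, 0.09]
dp [-8.6, 22.6, -2.2] rot [0.09, -0.05, 0.09]
green 6152 zmed 0.0455 [ 550.  -195.6] [108.1  63.6] long axis 70.7
```

View pics/w9.png

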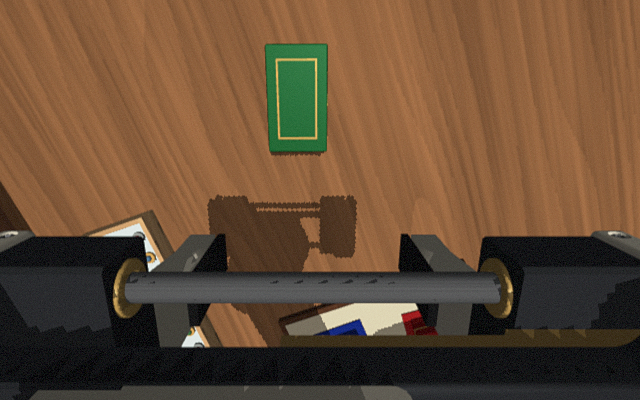

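Green is alone at (297,98), lying at (550.0, −195.5) mm with its long axis at 70.8°.

Emit:
move_arm(deltas=[{"dp": [-13, 20, -3], "rotation": [0.2, -0.1, 0.2]}, {"dp": [-16, 26, -3], "rotation": [0.2, -0.1, 0.2]}, {"dp": [-16, 28, -3], "rotation": [0.2, -0.1, 0.2]}, {"dp": [-14, 28, -3], "rotation": [0.1, 0, 0.1]}, {"dp": [-9, 26, -2], "rotation": [0, 0, 0]}])

```text
t: 27.48
eef_pos: [0.5543, -0.1892, 0.1383]
ee_rot: [-1.589, -0.005, 1.248]
force: [0.2, 0.7, -1.1]
width: 0.0878
```

Emit:
move_arm(deltas=[{"dp": [-3, 15, -1], "rotation": [0, 0, 0]}, {"dp": [0, 5, 0], "rotation": [0, 0, 0]}, {"dp": [0, 0, 0], "rotation": [0, 0, 0]}])

```text
t: 27.73
eef_pos: [0.5518, -0.1901, 0.1123]
ee_rot: [-1.58, -0.004, 1.251]
force: [0.1, 1.2, 0.7]
width: 0.0875
```

Run:
```python
from h import *
plan([.550,-.1955,.07],70.8,n=1)
```

```text
from [ 551.8 -190.1  112.3] rpy [-90.55  -0.21  71.66] d [ -1.8  -5.4 -42.3] rows 1 t 27.73 w 87.5 F [0.1 1.2 0.7]
dp [-5.8, 42.3, 0.4] rot [0.55, 0.86, 0.22]
```

Emit:
move_arm(deltas=[{"dp": [-6, 12, 0.5], "rotation": [0.5, 0.9, 0.2]}, {"dp": [0, 16, 0], "rotation": [0, 0, 0]}, {"dp": [0, 12, 0], "rotation": [0, 0, 0]}, {"dp": [0, 0, 0], "rotation": [0, 0, 0]}])

```text
t: 28.07
eef_pos: [0.5532, -0.1934, 0.0745]
ee_rot: [-1.577, -0.001, 1.237]
force: [-0.7, -0.2, -0.6]
width: 0.0876
```

Run:
```python
from h import *
plan([.550,-.1955,.015],70.8,n=1)
```

```text
from [ 553.2 -193.4   74.5] rpy [-9.038e+01 -8.000e-02  7.090e+01] d [ -3.2  -2.1 -59.5] rows 1 t 28.07 w 87.6 F [-0.7 -0.2 -0.6]
dp [-3.1, 59.5, 2.7] rot [0.38, 0.1, 0.08]
```

Emit:
move_arm(deltas=[{"dp": [-3, 8, 3], "rotation": [0.4, 0.1, 0.1]}, {"dp": [0, 10, 0.5], "rotation": [0, 0, 0]}, {"dp": [0, 5, 0.5], "rotation": [0, 0, 0]}, {"dp": [0, 0, 0], "rotation": [0, 0, 0]}])

```text
t: 28.4
eef_pos: [0.5504, -0.1943, 0.0523]
ee_rot: [-1.574, -0.0, 1.237]
force: [-1.1, 1.0, 1.0]
width: 0.0879
```

Run:
```python
from h import *
plan([.550,-.1955,.015],70.8,n=1)
```

```text
from [ 550.4 -194.3   52.3] rpy [-9.017e+01 -2.000e-02  7.086e+01] d [ -0.4  -1.2 -37.3] rows 1 t 28.4 w 87.9 F [-1.1  1.   1. ]
dp [-1.3, 37.3, 0.1] rot [0.17, 0.06, 0.02]
```

Emit:
move_arm(deltas=[{"dp": [-1.5, 8, 0.5], "rotation": [0.2, 0, 0]}, {"dp": [0, 10, 0.5], "rotation": [0, 0, 0]}, {"dp": [0, 8, 0.5], "rotation": [0, 0, 0]}, {"dp": [0, 4, 0.5], "rotation": [0, 0, 0]}, {"dp": [0, 0, 0], "rotation": [0, 0, 0]}])

```text
t: 28.82
eef_pos: [0.5483, -0.1953, 0.0198]
ee_rot: [-1.571, -0.001, 1.237]
force: [0.1, -0.4, -0.4]
width: 0.0875
```

Run:
```python
from h import *
plan([.550,-.1955,.015],70.8,n=1)
```

```text
from [ 548.3 -195.3   19.8] rpy [-9.002e+01 -3.000e-02  7.085e+01] d [ 1.7 -0.2 -4.8] rows 1 t 28.82 w 87.5 F [ 0.1 -0.4 -0.4]
dp [0.4, 4.8, -1.7] rot [0.02, 0.05, 0.03]
```

Emit:
move_arm(deltas=[{"dp": [0, 4.5, -1.5], "rotation": [0, 0, 0]}, {"dp": [0, 0, 0], "rotation": [0, 0, 0]}, {"dp": [0, 0, 0], "rotation": [0, 0, 0]}, {"dp": [0, 0, 0], "rotation": [0, 0, 0]}, {"dp": [0, 0, 0], "rotation": [0, 0, 0]}], jaw=255, squeeze=12)

```text
t: 29.23
eef_pos: [0.5501, -0.196, 0.0145]
ee_rot: [-1.571, -0.0, 1.237]
force: [1.5, 0.5, -2.9]
width: 0.0641
```

Emit:
move_arm(deltas=[{"dp": [0, 0, 0], "rotation": [0, 0, 0]}, {"dp": [0, 0, 0], "rotation": [0, 0, 0]}])

```text
t: 29.4
eef_pos: [0.5501, -0.1959, 0.0146]
ee_rot: [-1.571, -0.0, 1.237]
force: [0.9, -0.8, -3.3]
width: 0.0639
```

Emit:
move_arm(deltas=[{"dp": [0, 0, 0], "rotation": [0, 0, 0]}, {"dp": [0, 0, 0], "rotation": [0, 0, 0]}], squeeze=30)

```text
t: 29.57
eef_pos: [0.55, -0.1959, 0.0145]
ee_rot: [-1.571, -0.001, 1.236]
force: [-0.1, 0.2, -2.7]
width: 0.0636
```

Emit:
move_arm(deltas=[{"dp": [0, -3, 0], "rotation": [0, 0, 0]}, {"dp": [0, -6, 0], "rotation": [0, 0, 0]}, {"dp": [0, -14, 0], "rotation": [0, 0, 0]}, {"dp": [0, -24, 0], "rotation": [0, 0, 0]}, {"dp": [0, -28, 0], "rotation": [0, 0, 0]}])

```text
t: 29.98
eef_pos: [0.5434, -0.1951, 0.0856]
ee_rot: [-1.555, 0.003, 1.234]
force: [0.9, 0.1, -3.4]
width: 0.0642
```

Emit:
move_arm(deltas=[{"dp": [0, -25, 0], "rotation": [0, 0, 0]}, {"dp": [0, -15, 0], "rotation": [0, 0, 0]}])

```text
t: 30.15
eef_pos: [0.5437, -0.1952, 0.1298]
ee_rot: [-1.556, 0.002, 1.234]
force: [1.2, 0.2, -4.0]
width: 0.064
```

Run:
```python
from h import *
plan([.4768,.3066,.14],94.5,step=30)
```

```text
from [ 543.7 -195.2  129.8] rpy [-89.13   0.14  70.73] d [-66.9 501.8  10.2] rows 17 t 30.15 w 64.0 F [ 1.2  0.2 -4. ]
dp [26.6, -0.5, 13.5] rot [-0.05, -1.4, 0.0]
dp [26.9, -0.5, 12.8] rot [-0.05, -1.4, 0.0]
dp [27.2, -0.5, 12.2] rot [-0.05, -1.4, 0.0]
dp [27.5, -0.5, 11.5] rot [-0.05, -1.4, 0.0]
dp [27.7, -0.5, 10.8] rot [-0.05, -1.4, 0.0]
dp [28.0, -0.5, 10.1] rot [-0.05, -1.4, 0.0]
dp [28.2, -0.5, 9.4] rot [-0.05, -1.4, 0.0]
dp [28.5, -0.5, 8.8] rot [-0.05, -1.4, 0.0]
dp [28.7, -0.5, 8.1] rot [-0.05, -1.4, 0.0]
dp [28.9, -0.6, 7.4] rot [-0.05, -1.4, 0.0]
dp [29.0, -0.6, 6.6] rot [-0.05, -1.4, 0.0]
dp [29.2, -0.6, 5.9] rot [-0.05, -1.4, 0.0]
dp [29.3, -0.6, 5.2] rot [-0.05, -1.4, 0.0]
dp [29.4, -0.6, 4.5] rot [-0.05, -1.4, 0.0]
dp [29.5, -0.6, 3.8] rot [-0.05, -1.4, 0.0]
dp [29.6, -0.6, 3.1] rot [-0.05, -1.4, 0.0]
dp [29.7, -0.6, 2.3] rot [-0.05, -1.4, 0.0]
```

Emit:
move_arm(deltas=[{"dp": [14, -1, 7], "rotation": [-0.2, -1, 0]}, {"dp": [24, -1, 12], "rotation": [-0.2, -1.4, 0]}, {"dp": [28, 0, 12], "rotation": [-0.2, -1.4, 0]}, {"dp": [28, 0, 12], "rotation": [-0.1, -1.4, 0]}, {"dp": [28, 0, 11], "rotation": [0, -1.4, 0]}])

```text
t: 30.57
eef_pos: [0.5275, -0.0636, 0.1395]
ee_rot: [-1.577, 0.0, 1.345]
force: [1.4, 0.3, -3.9]
width: 0.0637
```

Emit:
move_arm(deltas=[{"dp": [28, 0, 10], "rotation": [0, -1.4, 0]}, {"dp": [28, 0, 9], "rotation": [0, -1.4, 0]}, {"dp": [28, 0, 9], "rotation": [0, -1.4, 0]}, {"dp": [29, 0, 8], "rotation": [0, -1.4, 0]}, {"dp": [29, 0, 7], "rotation": [0, -1.4, 0]}])

```text
t: 30.98
eef_pos: [0.5053, 0.09, 0.1418]
ee_rot: [-1.576, -0.001, 1.472]
force: [1.0, 0.9, -4.4]
width: 0.0642
```

Emit:
move_arm(deltas=[{"dp": [29, 0, 7], "rotation": [0, -1.4, 0]}, {"dp": [29, 0, 6], "rotation": [0, -1.4, 0]}, {"dp": [29, 0, 5], "rotation": [0, -1.4, 0]}, {"dp": [29, 0, 5], "rotation": [0, -1.4, 0]}, {"dp": [29, 0, 4], "rotation": [0, -1.4, 0]}])

```text
t: 31.4
eef_pos: [0.4807, 0.2426, 0.1441]
ee_rot: [-1.576, -0.001, 1.6]
force: [0.4, -0.8, -4.2]
width: 0.0637
```

Run:
```python
from h import *
plan([.4768,.3066,.14],94.5,step=30)
```

```text
from [480.7 242.6 144.1] rpy [-9.029e+01 -5.000e-02  9.170e+01] d [-3.9 64.  -4.1] rows 3 t 31.4 w 63.7 F [ 0.4 -0.8 -4.2]
dp [21.4, 1.4, 0.7] rot [0.1, -0.93, 0.01]
dp [21.4, 1.4, 0.3] rot [0.1, -0.93, 0.01]
dp [21.4, 1.4, -0.0] rot [0.1, -0.93, 0.01]
```

Emit:
move_arm(deltas=[{"dp": [25, 2, 2], "rotation": [0.1, -1.2, 0]}, {"dp": [18, 2, 2], "rotation": [0.1, -1, 0]}, {"dp": [8, 6, 1], "rotation": [0.1, -0.4, 0]}, {"dp": [0, 8, 0], "rotation": [0, 0, 0]}, {"dp": [0, 0, 0], "rotation": [0, 0, 0]}])

```text
t: 31.82
eef_pos: [0.4703, 0.3009, 0.1269]
ee_rot: [-1.571, -0.003, 1.655]
force: [0.3, -1.2, -4.3]
width: 0.0644
```

Run:
```python
from h import *
plan([.4768,.3066,.06],94.5,n=1)
```

```text
from [470.3 300.9 126.9] rpy [-89.99  -0.15  94.83] d [  6.5   5.7 -66.9] rows 1 t 31.82 w 64.4 F [ 0.3 -1.2 -4.3]
dp [5.0, 66.9, -7.0] rot [-0.01, 0.33, 0.15]
```

Emit:
move_arm(deltas=[{"dp": [5, 6, -7], "rotation": [0, 0.3, 0.1]}, {"dp": [0, 14, 0], "rotation": [0, 0, 0]}, {"dp": [0, 18, 0], "rotation": [0, 0, 0]}, {"dp": [0, 12, 0], "rotation": [0, 0, 0]}, {"dp": [0, 0, 0], "rotation": [0, 0, 0]}])

```text
t: 32.23
eef_pos: [0.4789, 0.303, 0.0753]
ee_rot: [-1.571, -0.0, 1.644]
force: [0.4, -1.4, -4.1]
width: 0.0638
```

Run:
```python
from h import *
plan([.4768,.3066,.045],94.5,n=1)
```

```text
from [478.9 303.   75.3] rpy [-9.000e+01 -2.000e-02  9.417e+01] d [ -2.1   3.6 -30.3] rows 1 t 32.23 w 63.8 F [ 0.4 -1.4 -4.1]
dp [3.8, 30.3, 1.8] rot [0.0, -0.33, 0.02]
```

Emit:
move_arm(deltas=[{"dp": [4, 7, 2], "rotation": [0, -0.3, 0]}, {"dp": [0, 12, 0], "rotation": [0, 0, 0]}, {"dp": [0, 8, 0], "rotation": [0, 0, 0]}, {"dp": [0, 0, 0], "rotation": [0, 0, 0]}])

```text
t: 32.57
eef_pos: [0.4783, 0.3057, 0.0479]
ee_rot: [-1.572, -0.0, 1.646]
force: [0.2, 0.2, -4.8]
width: 0.0639
```

Run:
```python
from h import *
import pickle
plan([.4768,.3066,.0295],94.5,n=1)
s=arm.get_state(); f=arm.grab_frame('wrist'); save(f,'w10.png')
```

```text
from [478.3 305.7  47.9] rpy [-9.006e+01 -2.000e-02  9.429e+01] d [ -1.5   0.9 -18.4] rows 1 t 32.57 w 63.9 F [ 0.2  0.2 -4.8]
dp [1.0, 18.4, 1.5] rot [0.06, -0.21, 0.02]
```

View pics/w10.png

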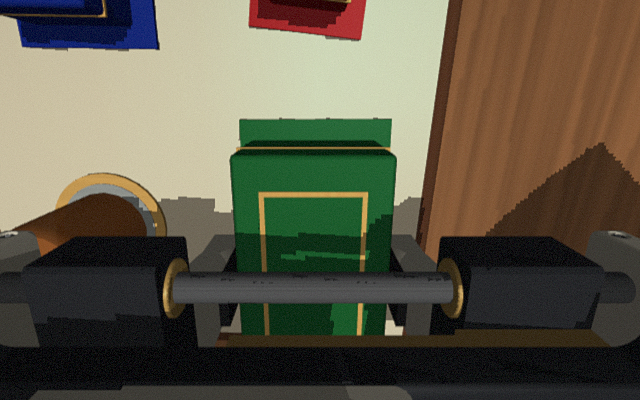

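The green box (230–397, 150–335) hangs square over its mat, and the flask at (95,220) is clear. I'll lower it.

Emit:
move_arm(deltas=[{"dp": [1, 5, 1.5], "rotation": [0, -0.2, 0]}, {"dp": [0, 7, 0], "rotation": [0, 0, 0]}, {"dp": [0, 2, 0], "rotation": [0, 0, 0]}, {"dp": [0, 0, 0], "rotation": [0, 0, 0]}])

```text
t: 32.95
eef_pos: [0.478, 0.308, 0.0354]
ee_rot: [-1.575, -0.003, 1.65]
force: [-0.3, 0.4, -4.1]
width: 0.0639
```

Run:
```python
from h import *
plan([.4768,.3066,.0295],94.5,n=1)
```

```text
from [478.  308.   35.4] rpy [-90.24  -0.16  94.55] d [-1.2 -1.4 -5.9] rows 1 t 32.95 w 63.9 F [-0.3  0.4 -4.1]
dp [-1.3, 5.8, 1.3] rot [0.24, 0.05, 0.16]
```

Emit:
move_arm(deltas=[{"dp": [-1.3, 1.5, 1.3], "rotation": [0.2, 0, 0.2]}, {"dp": [0, 2, 0], "rotation": [0, 0, 0]}, {"dp": [0, 1, 0], "rotation": [0, 0, 0]}, {"dp": [0, 0, 0], "rotation": [0, 0, 0]}])

```text
t: 33.28
eef_pos: [0.4769, 0.3068, 0.0309]
ee_rot: [-1.572, 0.001, 1.651]
force: [-0.8, -0.3, -3.8]
width: 0.0638
```

Run:
```python
from h import *
plan([.4768,.3066,.0295],94.5,n=1)
```

```text
from [476.9 306.8  30.9] rpy [-9.006e+01  3.000e-02  9.457e+01] d [-0.1 -0.2 -1.4] rows 1 t 33.28 w 63.8 F [-0.8 -0.3 -3.8]
dp [-0.2, 1.4, 0.1] rot [0.06, 0.07, -0.03]
```

Emit:
move_arm(deltas=[{"dp": [0, 1, 0], "rotation": [0, 0, 0]}, {"dp": [0, 0.6, 0], "rotation": [0, 0, 0]}])

```text
t: 33.45
eef_pos: [0.477, 0.3069, 0.0295]
ee_rot: [-1.572, 0.0, 1.651]
force: [-3.8, -0.9, 4.2]
width: 0.0637
```

Emit:
move_arm(deltas=[{"dp": [0, 1, 0], "rotation": [0, 0, 0]}, {"dp": [0, 0.5, 0], "rotation": [0, 0, 0]}])

```text
t: 33.62
eef_pos: [0.4771, 0.3071, 0.0296]
ee_rot: [-1.573, 0.0, 1.651]
force: [-0.8, 0.3, -3.7]
width: 0.0639
```

Emit:
move_arm(deltas=[{"dp": [0, 0.3, 0], "rotation": [0, 0, 0]}, {"dp": [0, 0, 0], "rotation": [0, 0, 0]}, {"dp": [0, 0, 0], "rotation": [0, 0, 0]}, {"dp": [0, 0, 0], "rotation": [0, 0, 0]}, {"dp": [0, 0, 0], "rotation": [0, 0, 0]}], jaw=0)

```text
t: 34.03
eef_pos: [0.4789, 0.3088, 0.0311]
ee_rot: [-1.577, -0.003, 1.652]
force: [-1.0, 0.6, 0.6]
width: 0.0867
```

Run:
```python
from h import *
plan([.4771,.3071,.06],94.5,n=1)
```

```text
from [478.9 308.8  31.1] rpy [-90.34  -0.17  94.67] d [-1.8 -1.7 28.9] rows 1 t 34.03 w 86.7 F [-1.   0.6  0.6]
dp [-1.5, -28.9, 1.8] rot [0.34, 0.17, 0.17]
```

Emit:
move_arm(deltas=[{"dp": [0, 0, 0], "rotation": [0, 0, 0]}, {"dp": [0, -4, 0], "rotation": [0, 0, 0]}, {"dp": [0, -8, 0], "rotation": [0, 0, 0]}, {"dp": [0, -15, 0], "rotation": [0, 0, 0]}, {"dp": [0, -20, 0], "rotation": [0, 0, 0]}])

```text
t: 34.45
eef_pos: [0.477, 0.3066, 0.0767]
ee_rot: [-1.571, 0.002, 1.652]
force: [0.2, 0.6, 0.6]
width: 0.0878
```

Emit:
move_arm(deltas=[{"dp": [0, -35, 0], "rotation": [0, 0, 0]}, {"dp": [5, -40, -10], "rotation": [0, 0, 0]}, {"dp": [5, -40, -20], "rotation": [0, 0, 0]}, {"dp": [0, -40, -20], "rotation": [0, 0, 0]}, {"dp": [0, -40, -10], "rotation": [0, 0, 0]}])

```text
t: 34.87
eef_pos: [0.529, 0.3183, 0.2693]
ee_rot: [-1.564, 0.008, 1.653]
force: [0.7, 0.7, -0.5]
width: 0.0877
```

Emit:
move_arm(deltas=[{"dp": [0, 0, 0], "rotation": [0, 0, 0]}, {"dp": [0, 0, 0], "rotation": [0, 0, 0]}])

```text
t: 35.03
eef_pos: [0.5338, 0.32, 0.281]
ee_rot: [-1.578, -0.001, 1.652]
force: [-0.6, -0.4, -2.2]
width: 0.0877
```

```bash
python3 - <<'E'
from h import *
import pickle
s=arm.get_state(); f=arm.grab_frame('wrist'); save(f,'w11.png'); pickle.dump((s,f),open('w11.pkl','wb')); print(s['t'],s['eef_pos'])
f2=arm.grab_frame('scene'); save(f2,'end_scene.png')
T=T_of(f,s);P=cloud(f,T)
q=(P[...,2]>.03)&(P[...,2]<.08)&(abs(P[...,0]-.6)<.04)&(abs(P[...,1]-.315)<.045);q[235:]=0
Q=P[q]; print('flask',len(Q),cv2.minEnclosingCircle((Q[:,:2]*1000).astype(np.float32)), P[(P[...,2]>.08)&q.any()][:,2].max() if 0 else '')
E
python3 stack.py w11.pkl .489 .16 .06 red:.051; python3 stack.py w11.pkl .604 .163 .07 blue:.055 ;python3 stack.py w11.pkl .477 .307 .08 green:.061 ; python3 mats.py w11.pkl
```

```text
35.0333 [0.53377808 0.32003703 0.28096416]
flask 1292 ((600.550048828125, 315.2261657714844), 23.082489013671875) 
red 1575 zmed 0.0504 [488.2 167.2] [44.2 37.5] long axis 88.2
blue 2281 zmed 0.0544 [602.6 181.3] [48.9 48.7] long axis 3.3
green 5127 zmed 0.0606 [476.5 307.1] [ 63.  107.3] long axis 94.7
red 610.5 (359, 0, 24, 35) [484.3 154.5] [35.2 21.9] 87.9
  corners [[382, 0], [377, 34], [359, 32], [363, 0]] [[473.4, 137.3], [474.2, 172.0], [494.9, 171.6], [494.4, 139.0]]
red 1496.0 (336, 0, 58, 61) [489.4 167. ] [63.6 56.2] 87.7
  corners [[393, 0], [383, 60], [336, 54], [344, 0]] [[461.3, 136.3], [463.6, 198.8], [518.5, 196.8], [515.3, 140.8]]
green 6602.5 (327, 98, 71, 106) [476.4 308.4] [ 82.4 131.7] 4.8
  corners [[329, 98], [397, 99], [389, 203], [327, 199]] [[521.8, 246.1], [440.8, 240.5], [431.2, 370.6], [512.2, 372.0]]
blue 936.0 (243, 0, 29, 37) [611. 167.] [30.8 36.7] 4.5
  corners [[270, 0], [271, 36], [245, 36], [244, 0]] [[597.1, 147.4], [594.3, 183.9], [623.8, 186.4], [625.9, 149.8]]
blue 1988.5 (232, 0, 62, 65) [603.5 181. ] [68.2 66.9] 3.8
  corners [[293, 0], [293, 64], [235, 63], [232, 0]] [[571.7, 145.4], [567.3, 211.7], [634.7, 216.2], [639.2, 150.9]]
```

View pics/w11.png

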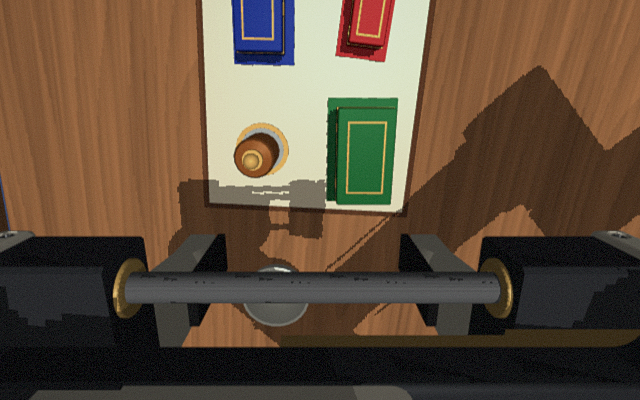

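View pics/end_scene.png

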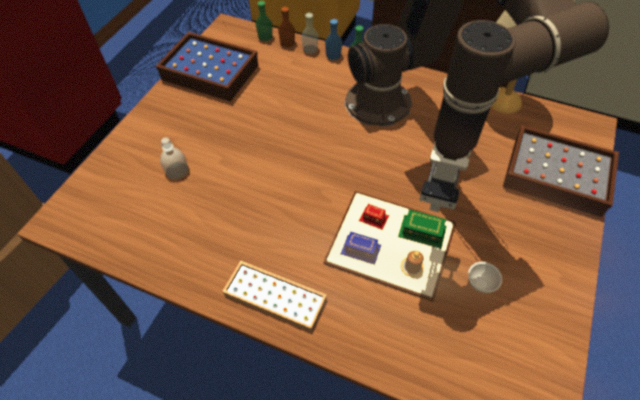

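The wrist view shows green on its mat, centred at (476.5, 307.1) with its long axis at 94.7°, against the mat at (476.8, 306.6) and 94.5°. The scene view shows all four items in place, with the bowl at (485,278) and the decanter at (173,160) where they started. Handing in.

Run:
```python
from h import *
print(arm.job_done())
```

```text
the job is handed in; nothing more can be done
None
```

The display is set out and handed in at about 35 s of the 106 s allowed. I moved the flask onto the coaster first, then set the red, blue and green boxes on their own mats in that order. Each was lowered until the wrist force showed contact, then released.

The last wrist-camera checks, compared with the measured coaster and mats:

| Item | Offset from centre | Angle error |
|---|---|---|
| Flask on coaster | about 1 mm | – |
| Red box on red mat | about 1 mm | at most 0.3° |
| Blue box on blue mat | about 1 mm | 0.1° |
| Green box on green mat | about 0.6 mm | 0.2° |

- **Fit:** the mats leave 10 mm all round, so all three boxes are wholly on them. Everything stands upright.
- **Bystanders:** by eye in the last scene picture, the bowl and decanter stand where they started. I didn't measure them again.
- **Forces:** the highest wrist force I read was about 22 N, when the red box touched down.
- **Disagreements:** the fixed scene camera read about 2–5 mm off from the wrist camera, and about 5 mm high. I relied on the wrist camera. The final wrist picture cut off part of the red and blue boxes, so their figures come from the full view taken just after blue was placed.

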